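# Swap two parts boxes on a radio repair bench and rebuild the pile

## Robot

A 6-joint arm with a two-finger parallel gripper is mounted at the origin on the work surface. World frame = base frame: x ahead of the robot, y to its left, z up, the work surface at z = 0. Lengths are in m, angles in rad, forces in N, time in s.
With the tool pointing down it reaches from about 0.35 to 0.775 m from the base axis. Payload 5.5 kg.
Tool frame: the origin (TCP) lies on the centre line of the jaws, within the pads' length; the fingertips stand 17 mm ahead of it and the grasp point (between the pads) lies 2 mm behind it; z points along the fingers, y is the direction in which the jaws open and shut (so a half turn about z gives the same grasp; the last joint's range is limited). The gripper opens to 85 mm and grips with 20 to 120 N. Pads are 22 mm wide; open, the fingers measure 114 mm over their backs; the gripper's body (76 mm by 85 mm) begins 54 mm behind the grasp point. The pads swing forward as they close: fully open they stand 13 mm farther back than shut.
Start: joints at [-1.444, 0.313, 0.046, 1.304, 0, 1.431], TCP at [0.152, -0.555, 0.228] pointing down, gripper open.
Joint ranges: [-2.76, 2.76], [-0.86, 1.69], [-1.03, 1.26], [-2.2, 2.34], [-1.47, 1.5], [-3.14, 3.14]. Speed limits (rad/s): [2.57, 2.57, 3.14, 3.14, 3.14, 3.14].

## Interface

Orientations are given as a unit quaternion [w, x, y, z].
In Python, from workcell import env gives the robot as it stands.
- The arm moves only by the tool servo_tool, never from a script. Its argument "increments" is a list of rows, each an object of numbers: "claw": the closure, from 0 (fully open) to 1 (shut); "x", "y", "z": the shift along the world's x, y, z in units of 25 mm (1.0 is 25 mm); "ax", "ay", "az": the turn, a rotation vector about the world's x, y, z in units of 8 degrees (1.0 is 8 degrees). A call has 1 to 5 rows; each row shifts and turns the commanded pose from where the row before left it; what a row does not reach is not made up. A row lasts 1/10 s, in which the tool goes at most 50 mm and 8.59 degrees, less where a joint would pass 70% of its speed; a pose out of reach is approached as far as the arm can. A call is refused whole if a number of a shift passes 1 or a number of a turn 1, either way. A call with a gripper value outside its range is refused whole. The fingers move at their own pace and stop on an object; "newtons" is the grip in N (left out, the last holds). Time passes only in rows, so rows that do not move let the fingers close. It gives the time, the measured TCP pose, the force and the opening at its end, in the units of the state.
- env.get_state(): the state, without advancing time (a new reading comes with each control period).
- env.read_camera(name): name is "side" or "top"; returns the picture (400x640x3 uint8, red, green, blue); there is no depth.
- env.calibration(name): a dict with "K" (3x3 intrinsics, pixels), "distortion" ([k1, k2, p1, p2, k3] as OpenCV has them; the pictures are not rectified), "world_to_cam" (4x4, takes a point from world to camera coordinates). Camera axes: x right, y down, z forward; pixel columns grow to the right and rows downward; lengths in m; the calibration is good to about 2 mm. A picture is of the moment at which its call begins. calibration takes no time and is no camera call.
- env.hand_in(): hands the job in, once; it reports no verdict.
The state is a dict: "clock": time; "joint_pos": joint angles; "qvel": joint speeds; "tau": joint torques, N m; "tcp_pos": TCP position; "orientation": TCP orientation; "wrist_force": force on the tool from outside, world axes, zero at the start; "ft_torque": the same for the moment, N m; "finger_gap": finger opening in m.
Only numpy, scipy, OpenCV 4.12 (cv2) and the standard library are available. Lean on these libraries where they do the work, as an engineer would, in place of code of your own. Each camera call takes 0.05 s, during which the arm holds its last target.

## Task

I have finished with the deep parts box on the aluminium stand and need the shallow one there instead: swap the two (the empty rubber mat is free for use in between), so that the shallow box stands centred and square on the stand and the deep box sits on the dark base plate. Stack the middle box on top of the deep one, with every foot seated in its recess on the base plate and in the lid. Set the boxes down level without dropping them, keep them upright, and leave the loose parts lying around where they are.

Things in the scene. Friction and masses are not known exactly. Their poses are not given: they have to be found in the camera images.
- deep_mid (a point): Deepest of three alike parts boxes (blue-grey tub, off-white lid, dark latch on each short end), at first on the stand. 100 long (x), 60 wide (y), 72 mm high from feet to lid rim; 0.4 kg; upright smooth sides. Four domed corner feet, 6 mm high. The lid has a recess 16 mm square, 4.5 mm deep in each corner for the feet of the box above, which so stands 4.5 mm below the rim. Point: centre, half-way up; z up
- middle_mid (a point): The parts box of middle depth, at first on the bare bench: same make, footprint (100 along x, 60 along y), feet and lid as the deep box, but 54 mm high overall; 0.3 kg. Feet centres are 39 mm (x) and 19.5 mm (y) from the middle; each is a 12 mm round dome. Half a turn makes no difference. Point: its centre, half-way up; z up
- shallow_mid (a point): The shallowest parts box, at first seated on the base plate: same make, footprint (100 along x, 60 along y), feet and lid as the deep box, but 40 mm high overall; 0.2 kg. Point: its centre, half-way up; z up
- base_seat (a point): The pile's base plate: dark flat plastic, fixed to the bench, 132 (x) x 92 (y) mm, its raised 100 x 60 mm middle having the same four corner recesses as the lids (16 mm square, 4.5 mm deep). Point: its centre at the level of the recess floors, where the feet of a seated box rest (6 mm above the bench). x along its length, z up
- stand_top (a point): The stand: a fixed bent-aluminium riser, 130 (x) x 90 (y) mm, 47 mm high, with a plain dark rubber pad on top (no recesses). Point: the centre of its top face; x along its length, z up
- mat_mid (a point): A grey-green rubber mat fixed on the bench, 150 (x) x 110 (y) mm, 2 mm thick, empty at the start: a free spot where a box may stand for a while. Point: the centre of its top face; x along its length, z up
- reel: a small reel of grey solder wire with dark flanges, standing on end, 44 mm across, 34 mm high, near the far end of the base plate; leave it where it is. Origin: centre of its underside
- capacitor: a dark round capacitor can, 33 mm across, 47 mm high, near the robot's end of the stand; leave it where it is. Origin: centre of its underside
- carton: a small upright cardboard carton, 36 x 36 x 66 mm high, beyond the far edge of the mat; leave it where it is. Origin: centre of its underside
- transformer: a small iron-cored transformer, 44 x 52 x 42 mm high, standing at first near the far end of the middle box; leave it where it is. Origin: centre of its underside
Not all that is in view belongs to the job. What is shaped like the part that bears deep_mid but green or pink is not meant.

How it is judged:
At the end, for the whole second after the job is handed in: Deep box seated on the base plate and middle box on the deep box's lid (each within 6 mm and 0.1 rad, all feet down in the recesses, level); shallow box level on the stand within 15 mm of its centre and 0.26 rad of its direction; all released and at rest (horizontal distance between deep_mid and base_seat below 0.006 m and z of deep_mid in the frame of base_seat between 0.033 and 0.0382 m and angle between the x axis of deep_mid and the x axis of base_seat, either way round below 0.1 rad and angle between each of deep_mid, middle_mid's own z axis and vertical below 0.03 rad and horizontal distance between middle_mid and deep_mid below 0.006 m and z of middle_mid in the frame of deep_mid between 0.0555 and 0.0607 m and angle between the x axis of middle_mid and the x axis of deep_mid, either way round below 0.1 rad and horizontal distance between shallow_mid and stand_top below 0.015 m and z of shallow_mid in the frame of stand_top between 0.017 and 0.0222 m and angle between the x axis of shallow_mid and the x axis of stand_top, either way round below 0.26 rad and angle between shallow_mid's own z axis and vertical below 0.05 rad and linear speed of each of deep, middle, shallow below 0.02 m/s and angular speed of each of deep, middle, shallow below 0.1 rad/s); the robot touches nothing.
It fails at once if the reel, capacitor, carton or transformer is shifted by more than 25 mm (distance of any of reel, capacitor, carton, transformer from where it was at the start of the episode above 0.025 m).
It fails at once if a box is dropped (falls free, faster than 0.6 m/s: about 2 cm) ((linear speed of deep above 0.6 m/s and contact force between deep and the fingers below 0.1 N) or (linear speed of middle above 0.6 m/s and contact force between middle and the fingers below 0.1 N) or (linear speed of shallow above 0.6 m/s and contact force between shallow and the fingers below 0.1 N)).
It fails at once if a box is tipped by more than 0.5 rad (angle between any of deep_mid, middle_mid, shallow_mid's own z axis and vertical above 0.5 rad).
It also fails if it takes over 106 s, if anything falls off the work surface, if the arm or the gripper's body presses on something with over 40 N, if the wrist force passes 120 N, or if a joint passes its speed limit or range.

## Working session

There is one attempt and no reset: what is moved stays moved. The work goes in short steps, Python scripts to look and compute and a tool call to move; the robot and the scene stay as the last step left them, time stands still between calls to the robot, and variables do not carry over. Pictures are saved under pics/ and viewed, and the job is handed in when it is done.

Besides the shell and the picture viewer there is one more tool, called after "Emit:" as a command line: name --argument value ..., lists and objects as JSON in quotes. servo_tool: Moves the arm, as the interface text tells. Its arguments: {"type":"object","properties":{"increments":{"type":"array"},"newtons":{"type":"number"}},"required":["increments"]}

```bash
ls; mkdir -p pics
cat > t.py <<'E'
from workcell import env
import cv2,sys
E
python3 - <<'E'
from workcell import env
import cv2
for n in ("top","side"):
    im=env.read_camera(n); cv2.imwrite(f"pics/{n}0.png",im[:,:,::-1])
    c=env.calibration(n); print(n,c)
print(env.get_state())
E
```

```text
pics
top {'K': array([[502.86512014,   0.        , 318.78113268],
       [  0.        , 502.86512014, 205.11473301],
       [  0.        ,   0.        ,   1.        ]]), 'distortion': array([-0.13829676,  0.        ,  0.        ,  0.        ,  0.        ]), 'world_to_cam': array([[ 0.02816489, -0.99955692,  0.00962824,  0.05411993],
       [-0.9920337 , -0.02913345, -0.12255766,  0.55647204],
       [ 0.12278386, -0.00609972, -0.99241469,  1.24621366],
       [ 0.        ,  0.        ,  0.        ,  1.        ]])}
side {'K': array([[499.81275895,   0.        , 318.19081927],
       [  0.        , 499.81275895, 195.03953687],
       [  0.        ,   0.        ,   1.        ]]), 'distortion': array([-0.10126127,  0.        ,  0.        ,  0.        ,  0.        ]), 'world_to_cam': array([[-0.98263135, -0.18548854,  0.0054434 ,  0.5458821 ],
       [-0.13827866,  0.7123431 , -0.68807436,  0.06155855],
       [ 0.12375234, -0.67687614, -0.72561977,  1.30913728],
       [ 0.        ,  0.        ,  0.        ,  1.        ]])}
{'clock': 0.1, 'joint_pos': array([-1.44360189e+00,  3.13915724e-01,  4.50910875e-02,  1.30361097e+00,
       -1.43976605e-05,  1.43120081e+00]), 'qvel': array([-1.44207556e-05, -2.99510630e-03,  3.02354634e-03,  7.85134825e-04,
        4.82707521e-04, -2.20880258e-03]), 'tau': array([ 3.09770869e-03, -4.81726635e+01,  2.99242669e+01,  1.28260127e-02,
       -1.94340550e-04, -2.01837032e-06]), 'tcp_pos': array([ 0.15151995, -0.55419265,  0.22670289]), 'orientation': array([-8.19666502e-04,  9.91115741e-01,  1.32999681e-01, -2.11652596e-06]), 'wrist_force': array([ 0.17910216,  0.29990039, -0.42270658]), 'ft_torque': array([-0.0894279 ,  0.00115964, -0.00573172]), 'finger_gap': 0.08575315009201669}
```

View pics/top0.png

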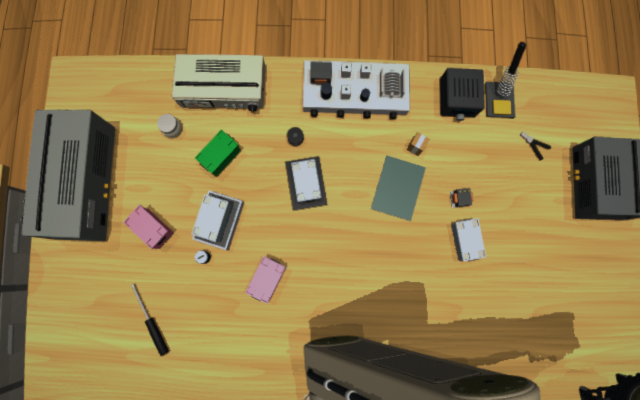

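View pics/side0.png

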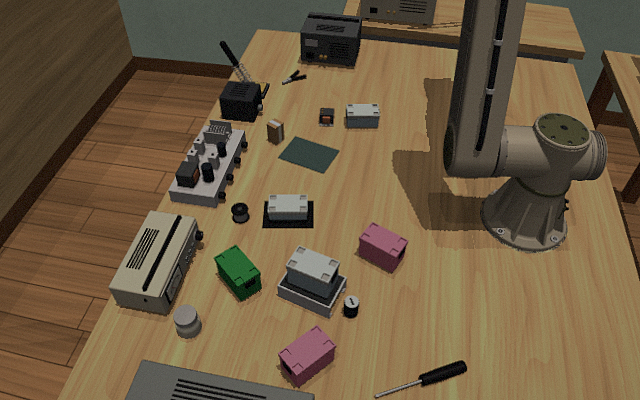

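```bash
cat > h.py <<'E'
from workcell import env
import cv2, numpy as np
def cal(n):
    c=env.calibration(n); return np.array(c["K"]),np.array(c["distortion"]),np.array(c["world_to_cam"])
def toplane(n,px,z):
    K,d,T=cal(n); u=cv2.undistortPoints(np.asarray(px,float).reshape(-1,1,2),K,d).reshape(-1,2)
    R=T[:3,:3];o=-R.T@T[:3,3]; D=np.c_[u,np.ones(len(u))]@R
    return (o+D*((z-o[2])/D[:,2])[:,None])
def proj(n,P):
    K,d,T=cal(n); return cv2.projectPoints(np.asarray(P,float).reshape(-1,1,3),cv2.Rodrigues(T[:3,:3])[0],T[:3,3],K,d)[0].reshape(-1,2)
def lid(n,im,seed,z,rad=30,thr=None,show=None):
    """white-ish blob near seed; up-scaled for subpixel"""
    s=4; x,y=seed; x0,y0=int(x-rad),int(y-rad)
    c=im[y0:y0+2*rad,x0:x0+2*rad]
    c=cv2.resize(c,None,fx=s,fy=s,interpolation=cv2.INTER_CUBIC)
    hsv=cv2.cvtColor(c,cv2.COLOR_RGB2HSV)
    m=((hsv[...,1]<50)&(hsv[...,2]>(thr or 150))).astype(np.uint8)*255
    m=cv2.morphologyEx(m,cv2.MORPH_CLOSE,np.ones((9,9)))
    m=cv2.morphologyEx(m,cv2.MORPH_OPEN,np.ones((17,17)))
    cs,_=cv2.findContours(m,cv2.RETR_EXTERNAL,cv2.CHAIN_APPROX_NONE)
    k=max(cs,key=cv2.contourArea).reshape(-1,2)
    px=(k+0.5)/s-0.5+[x0,y0]
    P=toplane(n,px,z)[:,:2]
    r=cv2.minAreaRect((P*1000).astype(np.float32))
    if show: 
        c=c.copy(); cv2.polylines(c,[k.reshape(-1,1,2)],True,(255,0,0)); cv2.imwrite(show,c[:,:,::-1])
    (cx,cy),(w,h),a=r
    if w<h: w,h=h,w; a+=90
    a=(a+90)%180-90
    return cx,cy,w,h,a
E
python3 - <<'E'
from h import *
top=cv2.imread("pics/top0.png")[:,:,::-1].copy(); side=cv2.imread("pics/side0.png")[:,:,::-1].copy()
for nm,ts,ss,z in (("deep",(213,218),(313,264),.119),("shallow",(306,181),(288,203),.046),("mid",(468,240),(363,110),.054)):
    print(nm,"top",np.round(lid("top",top,ts,z,show=f"pics/{nm}_t0.png"),1),"side",np.round(lid("side",side,ss,z,thr=130,show=f"pics/{nm}_s0.png"),1))
a=[cv2.imread(f"pics/{n}_{c}0.png") for c in "ts" for n in ("deep","shallow","mid")]
cv2.imwrite("pics/m0.png",np.vstack([np.hstack(a[:3]),np.hstack(a[3:])]))
E
```

```text
deep top [506.8 330.  104.3  60.5 -15.1] side [506.4 329.7 100.2  60.5 -15.2]
shallow top [616.8 105.2 100.2  60.1  11.3] side [616.7 104.6  99.4  59.2  11. ]
mid top [ 476.7 -315.5  101.7   60.5   11.4] side [ 475.  -315.4   98.2   57.8   11.4]
```

View pics/m0.png

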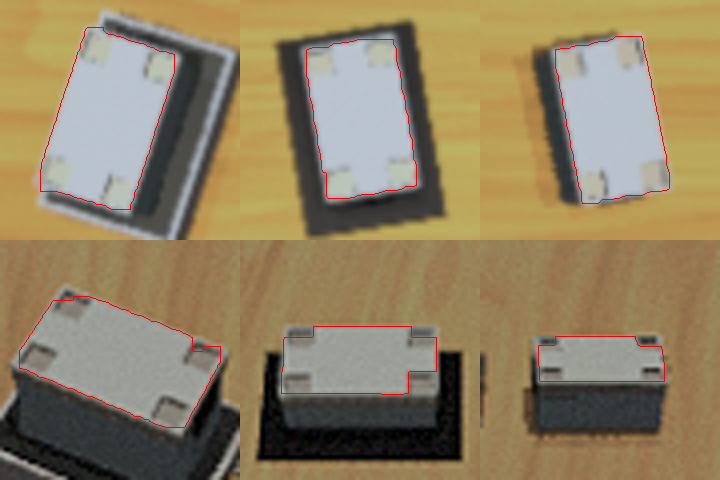

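Run:
```python
from h import *
top=cv2.imread("pics/top0.png"); side=cv2.imread("pics/side0.png")
def crop(im,x,y,w=45,h=38,s=8): return cv2.resize(im[y-h:y+h,x-w:x+w],None,fx=s//2,fy=s//2,interpolation=cv2.INTER_CUBIC)
cv2.imwrite("pics/c0.png",np.vstack([np.hstack([crop(top,217,220),crop(side,313,282)]),np.hstack([crop(top,400,180),crop(top,306,175)])]))
m=top.astype(int); 
K=toplane("top",[(169,126),(217,152),(148,227),(266,279),(202,257),(295,136),(417,143),(460,198)],0.04); print(np.round(K*1000))
hsv=cv2.cvtColor(top,cv2.COLOR_BGR2HSV); print(hsv[190,398],hsv[175,390])
mm=cv2.inRange(hsv,(60,30,40),(100,140,160)); mm[:, :365]=0; mm[:,430:]=0; mm[:150]=0;mm[225:]=0
k=max(cv2.findContours(mm,0,1)[0],key=cv2.contourArea); print(cv2.minAreaRect((toplane("top",k.reshape(-1,2),.002)[:,:2]*1000).astype(np.float32)))
```

```text
[[ 751.  468.   40.]
 [ 684.  337.   40.]
 [ 485.  505.   40.]
 [ 364.  197.   40.]
 [ 414.  360.   40.]
 [ 732.  137.   40.]
 [ 724. -180.   40.]
 [ 583. -293.   40.]]
[ 77  47 113] [ 76  50 112]
((611.8582153320312, -137.34645080566406), (105.61365509033203, 145.77415466308594), 74.55863189697266)
```

View pics/c0.png

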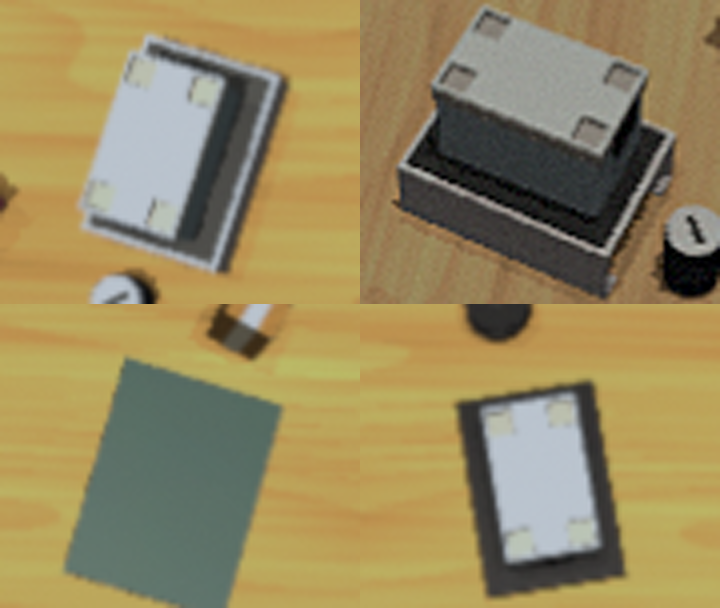

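Run:
```python
from h import *
t=np.array([(148,36),(286,75),(224,270),(85,228)])/4+[172,182]-.5
s=np.array([(675,134),(610,250),(400,165)],float); s[:,0]-=360; s=s/4+[268,244]-.5
for n,p in(("top",t),("side",s)):
    P=toplane(n,p,.047)*1000; print(n,np.round(P[:,:2],1), "sides",np.round(np.linalg.norm(np.diff(P,axis=0),axis=1)))
    d=np.diff(P,axis=0); print(np.degrees(np.arctan2(d[:,1],d[:,0])), "mid", (P[0]+P[2])/2)
e=env.get_state(); q=e["orientation"];from scipy.spatial.transform import Rotation as R
M=R.from_quat([*q[1:],q[0]]).as_matrix(); print(M.round(3), np.degrees(np.arctan2(M[1,0],M[0,0])))
```

```text
top [[582.2 351.3]
 [559.8 262. ]
 [435.8 295.4]
 [459.1 384.9]] sides [ 92. 129.  92.]
[-104.07912326  164.91228235   75.35342621] mid [509.00136983 323.36832979  47.        ]
side [[434.2 302.8]
 [457.5 383.6]
 [581.5 352.3]] sides [ 84. 128.]
[ 73.95657086 -14.16423344] mid [507.86676618 327.53286894  47.        ]
[[ 0.965  0.264 -0.   ]
 [ 0.264 -0.965  0.002]
 [ 0.    -0.002 -1.   ]] 15.28592918454131
```

Emit:
servo_tool --increments '[{"x": 0.7, "y": 1, "claw": 0}, {"x": 0.7, "y": 1}, {"x": 0.7, "y": 1}, {"x": 0.7, "y": 1}, {"x": 0.7, "y": 1}]' --newtons 40

```text
schema error: expected keys claw, x, y, z, ax, ay, az
```

```bash
cat > st.py <<'E'
from workcell import env
import numpy as np
from scipy.spatial.transform import Rotation as R
def st(p=True):
    e=env.get_state();q=e["orientation"];M=R.from_quat([*q[1:],q[0]]).as_matrix()
    yaw=np.degrees(np.arctan2(M[1,0],M[0,0]))
    if p: print("t",e["clock"],"tcp",(e["tcp_pos"]*1000).round(1),"yaw",yaw.round(2),"tilt",np.degrees(M[:2,2]).round(2),"q",e["joint_pos"].round(2),"F",e["wrist_force"].round(1),"gap",round(e["finger_gap"]*1000,1))
    return e["tcp_pos"]*1000,yaw
def go(x,y,z,yaw):
    p,w=st(); d=np.array([x,y,z])-p; a=(yaw-w+90)%180-90
    print("units",(d/25).round(2),"az",round(a/8,2))
if __name__=="__main__":
    import sys
    a=list(map(float,sys.argv[1:]))
    go(*a) if a else st()
E
python3 st.py 616.8 105 150 11.2
```

```text
t 0.1 tcp [ 151.5 -554.2  226.7] yaw 15.29 tilt [-0.01  0.09] q [-1.44  0.31  0.05  1.3  -0.    1.43] F [ 0.2  0.3 -0.4] gap 85.8
units [18.61 26.37 -3.07] az -0.51
```

All keys are needed in each row.

Emit:
servo_tool --increments '[{"claw": 0, "x": 0.7, "y": 1, "z": 0, "ax": 0, "ay": 0, "az": 0}, {"claw": 0, "x": 0.7, "y": 1, "z": 0, "ax": 0, "ay": 0, "az": 0}, {"claw": 0, "x": 0.7, "y": 1, "z": 0, "ax": 0, "ay": 0, "az": 0}, {"claw": 0, "x": 0.7, "y": 1, "z": 0, "ax": 0, "ay": 0, "az": 0}, {"claw": 0, "x": 0.7, "y": 1, "z": 0, "ax": 0, "ay": 0, "az": 0}]' --newtons 40

```text
clock: 0.6
tcp_pos: [0.2395, -0.4284, 0.2271]
orientation: [-0.0, 0.991, 0.133, -0.0]
wrist_force: [-0.2, -0.6, 0.6]
finger_gap: 0.0854
```

```bash
python3 st.py 616.8 105 150 11.2
```

```text
t 0.6 tcp [ 239.5 -428.4  227.1] yaw 15.27 tilt [-0.01  0.04] q [-1.22  0.15 -0.16  1.26  0.    1.65] F [-0.2 -0.6  0.6] gap 85.4
units [15.09 21.34 -3.08] az -0.51
```

Emit:
servo_tool --increments '[{"claw": 0, "x": 0.7, "y": 1, "z": 0, "ax": 0, "ay": 0, "az": 1}, {"claw": 0, "x": 0.7, "y": 1, "z": 0, "ax": 0, "ay": 0, "az": 1}, {"claw": 0, "x": 0.7, "y": 1, "z": 0, "ax": 0, "ay": 0, "az": 1}, {"claw": 0, "x": 0.7, "y": 1, "z": 0, "ax": 0, "ay": 0, "az": 1}, {"claw": 0, "x": 0.7, "y": 1, "z": 0, "ax": 0, "ay": 0, "az": 1}]'

```text
clock: 1.1
tcp_pos: [0.327, -0.3034, 0.2272]
orientation: [-0.0, 0.885, 0.466, -0.0]
wrist_force: [-0.2, -0.8, 0.5]
finger_gap: 0.0852
```

Emit:
servo_tool --increments '[{"claw": 0, "x": 0.7, "y": 1, "z": 0, "ax": 0, "ay": 0, "az": 1}, {"claw": 0, "x": 0.7, "y": 1, "z": 0, "ax": 0, "ay": 0, "az": 1}, {"claw": 0, "x": 0.7, "y": 1, "z": 0, "ax": 0, "ay": 0, "az": 1}, {"claw": 0, "x": 0.7, "y": 1, "z": 0, "ax": 0, "ay": 0, "az": 1}, {"claw": 0, "x": 0.7, "y": 1, "z": 0, "ax": 0, "ay": 0, "az": 1}]'

```text
clock: 1.6
tcp_pos: [0.4144, -0.1784, 0.2272]
orientation: [-0.0, 0.672, 0.741, -0.0]
wrist_force: [-0.1, -0.3, 0.6]
finger_gap: 0.0856
```

Emit:
servo_tool --increments '[{"claw": 0, "x": 0.7, "y": 1, "z": 0, "ax": 0, "ay": 0, "az": 1}, {"claw": 0, "x": 0.7, "y": 1, "z": 0, "ax": 0, "ay": 0, "az": 1}, {"claw": 0, "x": 0.7, "y": 1, "z": 0, "ax": 0, "ay": 0, "az": 1}, {"claw": 0, "x": 0.7, "y": 1, "z": 0, "ax": 0, "ay": 0, "az": 1}, {"claw": 0, "x": 0.7, "y": 1, "z": 0, "ax": 0, "ay": 0, "az": 1}]'

```text
clock: 2.1
tcp_pos: [0.5019, -0.0535, 0.2271]
orientation: [-0.0, 0.378, 0.926, -0.0]
wrist_force: [0.3, -0.5, -0.3]
finger_gap: 0.0856
```

Emit:
servo_tool --increments '[{"claw": 0, "x": 0.7, "y": 1, "z": 0, "ax": 0, "ay": 0, "az": 1}, {"claw": 0, "x": 0.7, "y": 1, "z": 0, "ax": 0, "ay": 0, "az": 1}, {"claw": 0, "x": 0.7, "y": 1, "z": 0, "ax": 0, "ay": 0, "az": 1}, {"claw": 0, "x": 0.7, "y": 1, "z": 0, "ax": 0, "ay": 0, "az": 1}, {"claw": 0, "x": 0.7, "y": 1, "z": 0, "ax": 0, "ay": 0, "az": 1}]'

```text
clock: 2.6
tcp_pos: [0.5894, 0.0715, 0.227]
orientation: [-0.0, 0.038, 0.999, -0.0]
wrist_force: [0.1, 0.1, -0.1]
finger_gap: 0.0854
```

```bash
python3 st.py 616.8 105 30 11.2
```

```text
t 2.6 tcp [589.4  71.5 227. ] yaw 175.62 tilt [-0.06  0.  ] q [-0.01  0.35  0.1   1.32  0.    0.06] F [ 0.1  0.1 -0.1] gap 85.4
units [ 1.1   1.34 -7.88] az 1.95
```

Emit:
servo_tool --increments '[{"claw": 0, "x": 0.55, "y": 0.67, "z": -1, "ax": 0, "ay": 0, "az": 1}, {"claw": 0, "x": 0.55, "y": 0.67, "z": -1, "ax": 0, "ay": 0, "az": 0.95}, {"claw": 0, "x": 0, "y": 0, "z": -1, "ax": 0, "ay": 0, "az": 0}, {"claw": 0, "x": 0, "y": 0, "z": -1, "ax": 0, "ay": 0, "az": 0}, {"claw": 0, "x": 0, "y": 0, "z": -1, "ax": 0, "ay": 0, "az": 0}]'

```text
clock: 3.1
tcp_pos: [0.6161, 0.1041, 0.1008]
orientation: [-0.001, -0.095, 0.995, 0.0]
wrist_force: [-0.2, 0.5, -0.3]
finger_gap: 0.0853
```

```bash
python3 st.py 616.8 105 31 11.2
python3 - <<'E'
from h import *
a=[]
for n,(x,y) in (("top",(306,175)),("side",(288,190))):
    im=env.read_camera(n)[:,:,::-1]; a.append(cv2.resize(im[y-45:y+45,x-50:x+50],None,fx=4,fy=4,interpolation=2))
cv2.imwrite("pics/g1.png",np.hstack(a))
E
```

```text
t 3.1 tcp [616.1 104.1 100.8] yaw -169.08 tilt [-0.07  0.  ] q [ 0.04  0.47 -0.04  1.07  0.   -0.15] F [-0.2  0.5 -0.3] gap 85.3
units [ 0.03  0.03 -2.79] az 0.04
```

View pics/g1.png

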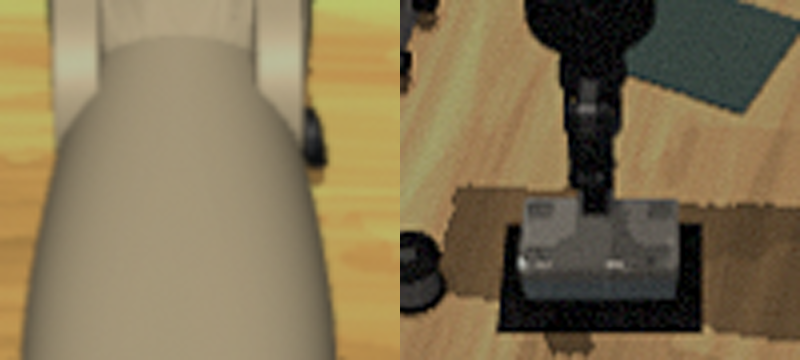

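Emit:
servo_tool --increments '[{"claw": 0, "x": 0.03, "y": 0.03, "z": -1, "ax": 0, "ay": 0, "az": 0.04}, {"claw": 0, "x": 0, "y": 0, "z": -1, "ax": 0, "ay": 0, "az": 0}, {"claw": 0, "x": 0, "y": 0, "z": -0.79, "ax": 0, "ay": 0, "az": 0}, {"claw": 1, "x": 0, "y": 0, "z": 0, "ax": 0, "ay": 0, "az": 0}, {"claw": 1, "x": 0, "y": 0, "z": 0, "ax": 0, "ay": 0, "az": 0}]' --newtons 40

```text
clock: 3.7
tcp_pos: [0.6177, 0.1045, 0.0338]
orientation: [0.0, -0.098, 0.995, 0.0]
wrist_force: [-1.3, 0.1, 10.7]
finger_gap: 0.0592
```

Emit:
servo_tool --increments '[{"claw": 1, "x": 0, "y": 0, "z": 0, "ax": 0, "ay": 0, "az": 0}, {"claw": 1, "x": 0, "y": 0, "z": 0, "ax": 0, "ay": 0, "az": 0}, {"claw": 1, "x": 0, "y": 0, "z": 0, "ax": 0, "ay": 0, "az": 0}]'

```text
clock: 4.0
tcp_pos: [0.6185, 0.1046, 0.0343]
orientation: [0.001, -0.098, 0.995, -0.0]
wrist_force: [0.5, -0.7, 2.4]
finger_gap: 0.0578
```

```bash
python3 st.py
```

```text
t 4.0 tcp [618.5 104.6  34.3] yaw -168.79 tilt [0.16 0.01] q [ 0.04  0.53 -0.12  0.92  0.   -0.16] F [ 0.5 -0.7  2.4] gap 57.8
```

Emit:
servo_tool --increments '[{"claw": 1, "x": 0, "y": 0, "z": 0.3, "ax": 0, "ay": 0, "az": 0}, {"claw": 1, "x": 0, "y": 0, "z": 0.5, "ax": 0, "ay": 0, "az": 0}, {"claw": 1, "x": 0, "y": 0, "z": 0.8, "ax": 0, "ay": 0, "az": 0}, {"claw": 1, "x": 0, "y": 0, "z": 0.4, "ax": 0, "ay": 0, "az": 0}]'

```text
clock: 4.4
tcp_pos: [0.6183, 0.1046, 0.0853]
orientation: [0.001, -0.098, 0.995, -0.0]
wrist_force: [-0.3, 0.3, -2.1]
finger_gap: 0.0581
```

```bash
python3 st.py 613.5 -137 32.5 -15
```

```text
t 4.4 tcp [618.3 104.6  85.3] yaw -168.79 tilt [0.15 0.01] q [ 0.04  0.48 -0.06  1.03  0.   -0.16] F [-0.3  0.3 -2.1] gap 58.1
units [-0.19 -9.66 -2.11] az -3.28
```

Emit:
servo_tool --increments '[{"claw": 1, "x": 0, "y": -0.5, "z": 0, "ax": 0, "ay": 0, "az": -0.3}, {"claw": 1, "x": 0, "y": -0.8, "z": 0, "ax": 0, "ay": 0, "az": -0.4}, {"claw": 1, "x": -0.04, "y": -1, "z": 0, "ax": 0, "ay": 0, "az": -0.4}, {"claw": 1, "x": -0.04, "y": -1, "z": 0, "ax": 0, "ay": 0, "az": -0.4}, {"claw": 1, "x": -0.04, "y": -1, "z": 0, "ax": 0, "ay": 0, "az": -0.4}]'

```text
clock: 4.9
tcp_pos: [0.6136, -0.0046, 0.082]
orientation: [-0.001, 0.037, 0.999, -0.0]
wrist_force: [0.2, 0.6, -2.1]
finger_gap: 0.0583
```

Emit:
servo_tool --increments '[{"claw": 1, "x": -0.04, "y": -1, "z": 0, "ax": 0, "ay": 0, "az": -0.4}, {"claw": 1, "x": -0.04, "y": -1, "z": 0, "ax": 0, "ay": 0, "az": -0.4}, {"claw": 1, "x": 0, "y": -1, "z": 0, "ax": 0, "ay": 0, "az": -0.4}, {"claw": 1, "x": 0, "y": -1, "z": 0, "ax": 0, "ay": 0, "az": -0.2}, {"claw": 1, "x": 0, "y": -0.8, "z": 0, "ax": 0, "ay": 0, "az": 0}]'

```text
clock: 5.4
tcp_pos: [0.6115, -0.1252, 0.082]
orientation: [-0.001, 0.134, 0.991, -0.0]
wrist_force: [0.2, -0.1, -2.4]
finger_gap: 0.058
```

Emit:
servo_tool --increments '[{"claw": 1, "x": 0, "y": -0.5, "z": -0.4, "ax": 0, "ay": 0, "az": 0}, {"claw": 1, "x": 0, "y": 0, "z": -0.7, "ax": 0, "ay": 0, "az": 0}, {"claw": 1, "x": 0, "y": 0, "z": -0.4, "ax": 0, "ay": 0, "az": 0}, {"claw": 1, "x": 0, "y": 0, "z": -0.3, "ax": 0, "ay": 0, "az": 0}]'

```text
clock: 5.8
tcp_pos: [0.6111, -0.135, 0.0358]
orientation: [-0.001, 0.132, 0.991, 0.0]
wrist_force: [-0.2, -0.3, -2.5]
finger_gap: 0.058
```

```bash
python3 st.py 613.5 -137 30.3 -15
```

```text
t 5.8 tcp [ 611.1 -135.    35.8] yaw 164.78 tilt [-0.15  0.07] q [-0.35  0.53 -0.12  0.93  0.   -0.08] F [-0.2 -0.3 -2.5] gap 58.0
units [ 0.1  -0.08 -0.22] az 0.03
```

Emit:
servo_tool --increments '[{"claw": 1, "x": 0, "y": 0, "z": -0.1, "ax": 0, "ay": 0, "az": 0}, {"claw": 1, "x": 0, "y": 0, "z": -0.08, "ax": 0, "ay": 0, "az": 0}]'

```text
clock: 6.0
tcp_pos: [0.6124, -0.135, 0.033]
orientation: [-0.0, 0.132, 0.991, 0.0]
wrist_force: [-0.2, 0.5, -1.4]
finger_gap: 0.0576
```

Emit:
servo_tool --increments '[{"claw": 1, "x": 0, "y": 0, "z": -0.06, "ax": 0, "ay": 0, "az": 0}, {"claw": 1, "x": 0, "y": 0, "z": 0, "ax": 0, "ay": 0, "az": 0}]'

```text
clock: 6.2
tcp_pos: [0.6127, -0.1353, 0.0321]
orientation: [0.0, 0.132, 0.991, -0.0]
wrist_force: [-0.2, -0.1, -2.1]
finger_gap: 0.0579
```

Emit:
servo_tool --increments '[{"claw": 1, "x": 0, "y": 0, "z": -0.05, "ax": 0, "ay": 0, "az": 0}, {"claw": 1, "x": 0, "y": 0, "z": -0.05, "ax": 0, "ay": 0, "az": 0}]'

```text
clock: 6.4
tcp_pos: [0.6129, -0.1355, 0.0301]
orientation: [0.001, 0.132, 0.991, -0.0]
wrist_force: [-2.1, 2.0, 8.5]
finger_gap: 0.0582
```

Emit:
servo_tool --increments '[{"claw": 1, "x": 0, "y": 0, "z": -0.05, "ax": 0, "ay": 0, "az": 0}, {"claw": 1, "x": 0, "y": 0, "z": 0, "ax": 0, "ay": 0, "az": 0}]'

```text
clock: 6.6
tcp_pos: [0.613, -0.1355, 0.0301]
orientation: [0.001, 0.132, 0.991, -0.0]
wrist_force: [-2.4, 1.3, 7.7]
finger_gap: 0.0582
```

Emit:
servo_tool --increments '[{"claw": 0.3, "x": 0, "y": 0, "z": 0, "ax": 0, "ay": 0, "az": 0}, {"claw": 0, "x": 0, "y": 0, "z": 0, "ax": 0, "ay": 0, "az": 0}, {"claw": 0, "x": 0, "y": 0, "z": 0, "ax": 0, "ay": 0, "az": 0}, {"claw": 0, "x": 0, "y": 0, "z": 0.5, "ax": 0, "ay": 0, "az": 0}, {"claw": 0, "x": 0, "y": 0, "z": 1, "ax": 0, "ay": 0, "az": 0}]'

```text
clock: 7.1
tcp_pos: [0.6105, -0.1349, 0.0641]
orientation: [-0.002, 0.132, 0.991, 0.001]
wrist_force: [0.4, 0.3, -0.3]
finger_gap: 0.0851
```

Emit:
servo_tool --increments '[{"claw": 0, "x": 0, "y": 0, "z": 1, "ax": 0, "ay": 0, "az": 0}, {"claw": 0, "x": 0, "y": 0.6, "z": 1, "ax": 0, "ay": 0, "az": 0}, {"claw": 0, "x": -0.2, "y": 1, "z": 1, "ax": 0, "ay": 0, "az": 0}, {"claw": 0, "x": -0.2, "y": 1, "z": 1, "ax": 0, "ay": 0, "az": 0}, {"claw": 0, "x": -0.2, "y": 1, "z": 1, "ax": 0, "ay": 0, "az": 0}]'

```text
clock: 7.6
tcp_pos: [0.5971, -0.0448, 0.1923]
orientation: [0.0, 0.133, 0.991, 0.0]
wrist_force: [0.7, -0.1, -0.5]
finger_gap: 0.0854
```

Emit:
servo_tool --increments '[{"claw": 0, "x": -0.2, "y": 1, "z": 0, "ax": 0, "ay": 0, "az": 0}, {"claw": 0, "x": -0.2, "y": 1, "z": 0, "ax": 0, "ay": 0, "az": 0}, {"claw": 0, "x": -0.2, "y": 1, "z": 0, "ax": 0, "ay": 0, "az": 0}, {"claw": 0, "x": -0.2, "y": 1, "z": 0, "ax": 0, "ay": 0, "az": 0}, {"claw": 0, "x": -0.2, "y": 1, "z": 0, "ax": 0, "ay": 0, "az": 0}]'

```text
clock: 8.1
tcp_pos: [0.5721, 0.0805, 0.1914]
orientation: [0.0, 0.132, 0.991, 0.0]
wrist_force: [-0.3, 0.3, 0.4]
finger_gap: 0.0857
```

Emit:
servo_tool --increments '[{"claw": 0, "x": -0.2, "y": 1, "z": 0, "ax": 0, "ay": 0, "az": 0}, {"claw": 0, "x": -0.3, "y": 1, "z": 0, "ax": 0, "ay": 0, "az": 0}, {"claw": 0, "x": -0.3, "y": 1, "z": 0, "ax": 0, "ay": 0, "az": 0}, {"claw": 0, "x": -0.3, "y": 1, "z": 0, "ax": 0, "ay": 0, "az": 0}, {"claw": 0, "x": -0.3, "y": 1, "z": 0, "ax": 0, "ay": 0, "az": 0}]'

```text
clock: 8.6
tcp_pos: [0.537, 0.2055, 0.1913]
orientation: [0.0, 0.132, 0.991, 0.0]
wrist_force: [-0.3, -0.3, 0.2]
finger_gap: 0.0854
```

```bash
python3 st.py 506.6 329.9 85 -15.1
```

```text
t 8.6 tcp [537.  205.5 191.3] yaw 164.8 tilt [0.04 0.01] q [ 0.23  0.32 -0.03  1.22  0.    0.49] F [-0.3 -0.3  0.2] gap 85.4
units [-1.22  4.97 -4.25] az 0.01
```

Emit:
servo_tool --increments '[{"claw": 0, "x": -0.24, "y": 1, "z": 0, "ax": 0, "ay": 0, "az": 0}, {"claw": 0, "x": -0.24, "y": 1, "z": 0, "ax": 0, "ay": 0, "az": 0}, {"claw": 0, "x": -0.24, "y": 1, "z": 0, "ax": 0, "ay": 0, "az": 0}, {"claw": 0, "x": -0.24, "y": 1, "z": 0, "ax": 0, "ay": 0, "az": 0}, {"claw": 0, "x": -0.24, "y": 0.97, "z": 0, "ax": 0, "ay": 0, "az": 0}]'

```text
clock: 9.1
tcp_pos: [0.507, 0.3299, 0.1913]
orientation: [0.0, 0.132, 0.991, 0.0]
wrist_force: [0.8, -0.6, -0.1]
finger_gap: 0.0855
```

```bash
python3 st.py 506.6 329.9 85 -15.1
python3 - <<'E'
from h import *
a=[]
ims={n:env.read_camera(n) for n in ("top","side")}
for n in ims: cv2.imwrite(f"pics/{n}2.png",ims[n][:,:,::-1])
for n,(x,y) in (("top",(306,180)),("top",(400,190)),("side",(313,270)),("side",(288,210))):
    im=ims[n][:,:,::-1]; a.append(cv2.resize(im[y-35:y+35,x-45:x+45],None,fx=4,fy=4,interpolation=2))
cv2.imwrite("pics/g2.png",np.vstack([np.hstack(a[:2]),np.hstack(a[2:])]))
print(lid("top",ims["top"],proj("top",[[.613,-.135,.042]])[0],.042))
print(lid("side",ims["side"],proj("side",[[.613,-.135,.042]])[0],.042,thr=130))
E
```

```text
t 9.1 tcp [507.  329.9 191.3] yaw 164.81 tilt [0.03 0.02] q [0.44 0.38 0.06 1.24 0.   0.71] F [ 0.8 -0.6 -0.1] gap 85.5
units [-0.02  0.   -4.25] az 0.01
(612.6324462890625, -135.14849853515625, 101.26873016357422, 61.15052032470703, -15.303352355957031)Traceback (most recent call last):
  File "<stdin>", line 9, in <module>
  File "h.py", line 21, in lid
    k=max(cs,key=cv2.contourArea).reshape(-1,2)
      ~~~^^^^^^^^^^^^^^^^^^^^^^^^
ValueError: max() iterable argument is empty
```

View pics/g2.png

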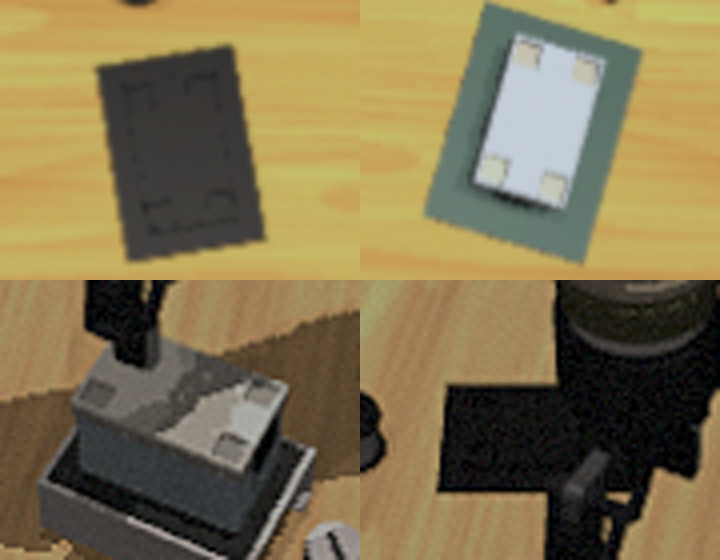

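Emit:
servo_tool --increments '[{"claw": 0, "x": 0, "y": 0, "z": -1, "ax": 0, "ay": 0, "az": 0}, {"claw": 0, "x": 0, "y": 0, "z": -1, "ax": 0, "ay": 0, "az": 0}, {"claw": 0, "x": 0, "y": 0, "z": -1, "ax": 0, "ay": 0, "az": 0}, {"claw": 0, "x": 0, "y": 0, "z": -1, "ax": 0, "ay": 0, "az": 0}, {"claw": 0, "x": 0, "y": 0, "z": -0.3, "ax": 0, "ay": 0, "az": 0}]'

```text
clock: 9.7
tcp_pos: [0.5059, 0.3272, 0.0807]
orientation: [-0.002, 0.133, 0.991, -0.001]
wrist_force: [-0.8, -0.3, -0.3]
finger_gap: 0.0851
```

Emit:
servo_tool --increments '[{"claw": 1, "x": 0, "y": 0, "z": 0, "ax": 0, "ay": 0, "az": 0}, {"claw": 1, "x": 0, "y": 0, "z": 0, "ax": 0, "ay": 0, "az": 0}, {"claw": 1, "x": 0, "y": 0, "z": 0, "ax": 0, "ay": 0, "az": 0}, {"claw": 1, "x": 0, "y": 0, "z": 0, "ax": 0, "ay": 0, "az": 0}, {"claw": 1, "x": 0, "y": 0, "z": 0, "ax": 0, "ay": 0, "az": 0}]' --newtons 40

```text
clock: 10.2
tcp_pos: [0.5084, 0.3291, 0.0844]
orientation: [0.001, 0.132, 0.991, 0.001]
wrist_force: [-0.2, 0.3, 3.5]
finger_gap: 0.0593
```

```bash
python3 st.py
python3 - <<'E'
from h import *
im=cv2.imread("pics/top2.png")
g=cv2.resize(im[145:215,261:351],None,fx=8,fy=8,interpolation=2)
m=(g.max(2)<95).astype(np.uint8)*255; m[:60]=0
m=cv2.morphologyEx(m,cv2.MORPH_OPEN,np.ones((25,25)))
k=max(cv2.findContours(m,0,1)[0],key=cv2.contourArea).reshape(-1,2)
px=(k+.5)/8-.5+[261,145]
for z in (0,.006,.0105): print(z,cv2.minAreaRect((toplane("top",px,z)[:,:2]*1000).astype(np.float32)))
E
```

```text
t 10.2 tcp [508.4 329.1  84.4] yaw 164.8 tilt [0.15 0.05] q [ 0.44  0.45 -0.12  1.   -0.    0.71] F [-0.2  0.3  3.5] gap 59.3
0 ((617.2374877929688, 105.82972717285156), (130.85830688476562, 90.55797576904297), 11.161632537841797)
0.006 ((616.2267456054688, 105.7012939453125), (130.2563934326172, 90.14143371582031), 11.161640167236328)
0.0105 ((615.4686889648438, 105.60498046875), (129.80496215820312, 89.82905578613281), 11.161643028259277)
```

Emit:
servo_tool --increments '[{"claw": 1, "x": 0, "y": 0, "z": 0.3, "ax": 0, "ay": 0, "az": 0}, {"claw": 1, "x": 0, "y": 0, "z": 0.5, "ax": 0, "ay": 0, "az": 0}, {"claw": 1, "x": 0, "y": 0, "z": 0.6, "ax": 0, "ay": 0, "az": 0}, {"claw": 1, "x": 0.2, "y": -0.4, "z": 0.4, "ax": 0, "ay": 0, "az": 0.2}, {"claw": 1, "x": 0.4, "y": -0.8, "z": 0, "ax": 0, "ay": 0, "az": 0.4}]'

```text
clock: 10.7
tcp_pos: [0.5226, 0.3001, 0.1304]
orientation: [0.001, 0.088, 0.996, 0.001]
wrist_force: [-0.2, -0.5, -4.1]
finger_gap: 0.0591
```

Emit:
servo_tool --increments '[{"claw": 1, "x": 0.5, "y": -1, "z": 0, "ax": 0, "ay": 0, "az": 0.4}, {"claw": 1, "x": 0.5, "y": -1, "z": 0, "ax": 0, "ay": 0, "az": 0.4}, {"claw": 1, "x": 0.5, "y": -1, "z": 0, "ax": 0, "ay": 0, "az": 0.4}, {"claw": 1, "x": 0.5, "y": -1, "z": 0, "ax": 0, "ay": 0, "az": 0.4}, {"claw": 1, "x": 0.5, "y": -1, "z": 0, "ax": 0, "ay": 0, "az": 0.4}]'

```text
clock: 11.2
tcp_pos: [0.5849, 0.1728, 0.1285]
orientation: [-0.0, -0.05, 0.999, 0.0]
wrist_force: [0.4, -0.1, -3.2]
finger_gap: 0.0594
```

Emit:
servo_tool --increments '[{"claw": 1, "x": 0.5, "y": -1, "z": 0, "ax": 0, "ay": 0, "az": 0.3}, {"claw": 1, "x": 0.5, "y": -0.8, "z": 0, "ax": 0, "ay": 0, "az": 0.2}, {"claw": 1, "x": 0.3, "y": -0.5, "z": 0, "ax": 0, "ay": 0, "az": 0.1}, {"claw": 1, "x": 0.2, "y": -0.4, "z": 0, "ax": 0, "ay": 0, "az": 0}, {"claw": 1, "x": 0, "y": 0, "z": 0, "ax": 0, "ay": 0, "az": 0}]'

```text
clock: 11.7
tcp_pos: [0.6228, 0.1051, 0.1282]
orientation: [-0.0, -0.09, 0.996, -0.0]
wrist_force: [0.4, 0.6, -5.0]
finger_gap: 0.0595
```

```bash
python3 st.py 618.7 104.7 43.4 11.2
```

```text
t 11.7 tcp [622.8 105.1 128.2] yaw -169.71 tilt [-0.   -0.01] q [ 0.04  0.46  0.02  1.13 -0.   -0.14] F [ 0.4  0.6 -5. ] gap 59.5
units [-0.16 -0.02 -3.39] az 0.11
```

Emit:
servo_tool --increments '[{"claw": 1, "x": -0.16, "y": -0.02, "z": -0.7, "ax": 0, "ay": 0, "az": 0.11}, {"claw": 1, "x": 0, "y": 0, "z": -1, "ax": 0, "ay": 0, "az": 0}, {"claw": 1, "x": 0, "y": 0, "z": -0.8, "ax": 0, "ay": 0, "az": 0}, {"claw": 1, "x": 0, "y": 0, "z": -0.4, "ax": 0, "ay": 0, "az": 0}, {"claw": 1, "x": 0, "y": 0, "z": 0, "ax": 0, "ay": 0, "az": 0}]'

```text
clock: 12.2
tcp_pos: [0.6165, 0.1065, 0.054]
orientation: [-0.002, -0.099, 0.995, 0.0]
wrist_force: [-0.2, -0.7, -4.2]
finger_gap: 0.0593
```

```bash
python3 st.py 618.7 104.7 43.4 11.2;python3 - <<'E'
from h import *
im=env.read_camera("side"); x,y=288,190
p,_=__import__("st").st()
b=im.copy()
# seated-aligned lid outline at present height for comparison
c,s=np.cos(np.radians(11.2)),np.sin(np.radians(11.2)); zt=(p[2]-37.4+72)/1000
P=[[.6168+c*u-s*v,.105+s*u+c*v,zt] for u,v in ((.05,.03),(.05,-.03),(-.05,-.03),(-.05,.03))]
q=proj("side",P); s_=7
o=cv2.resize(im[y-45:y+45,x-55:x+55],None,fx=s_,fy=s_,interpolation=2)
for a in q: cv2.circle(o,tuple(int(v) for v in ((a-[x-55,y-45]+.5)*s_)),4,(255,0,0),-1)
cv2.imwrite("pics/g3.png",o[:,:,::-1])
E
```

```text
t 12.2 tcp [616.5 106.5  54. ] yaw -168.67 tilt [-0.22  0.01] q [ 0.04  0.51 -0.09  0.97  0.   -0.16] F [-0.2 -0.7 -4.2] gap 59.3
units [ 0.09 -0.07 -0.42] az -0.02
t 12.25 tcp [617.6 106.4  55.3] yaw -168.67 tilt [-0.08  0.01] q [ 0.04  0.51 -0.09  0.97  0.   -0.16] F [ 0.8  0.4 -3.3] gap 59.3
```

View pics/g3.png

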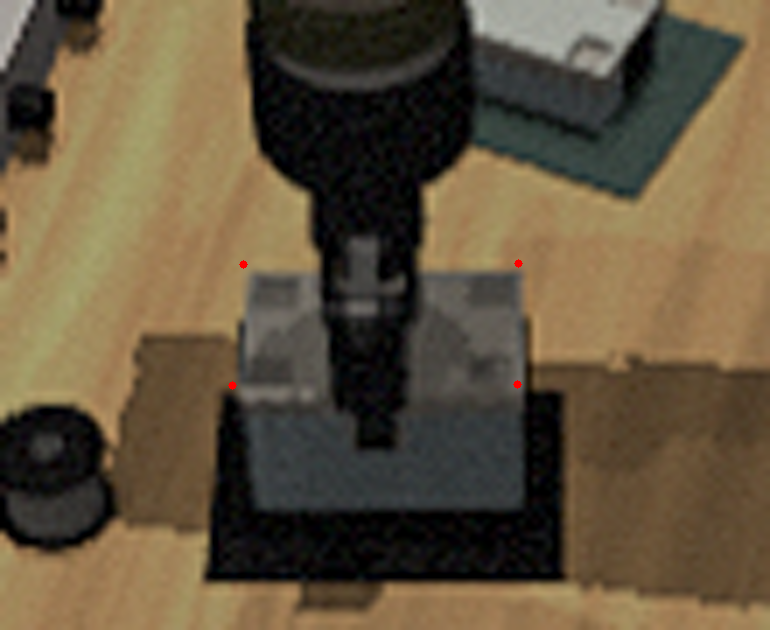

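Emit:
servo_tool --increments '[{"claw": 1, "x": 0.05, "y": -0.07, "z": -0.1, "ax": 0, "ay": 0, "az": -0.02}, {"claw": 1, "x": 0, "y": 0, "z": -0.1, "ax": 0, "ay": 0, "az": 0}, {"claw": 1, "x": 0, "y": 0, "z": 0, "ax": 0, "ay": 0, "az": 0}, {"claw": 1, "x": 0, "y": 0, "z": 0, "ax": 0, "ay": 0, "az": 0}]'

```text
clock: 12.65
tcp_pos: [0.6198, 0.104, 0.051]
orientation: [0.0, -0.097, 0.995, 0.0]
wrist_force: [0.2, -0.4, -4.1]
finger_gap: 0.0594
```

```bash
python3 st.py 618.7 104.7 43.4 11.2
```

```text
t 12.65 tcp [619.8 104.   51. ] yaw -168.88 tilt [0.03 0.01] q [ 0.04  0.52 -0.09  0.96  0.   -0.16] F [ 0.2 -0.4 -4.1] gap 59.4
units [-0.05  0.03 -0.3 ] az 0.01
```

Emit:
servo_tool --increments '[{"claw": 1, "x": -0.04, "y": 0.03, "z": -0.1, "ax": 0, "ay": 0, "az": 0}, {"claw": 1, "x": 0, "y": 0, "z": -0.08, "ax": 0, "ay": 0, "az": 0}, {"claw": 1, "x": 0, "y": 0, "z": 0, "ax": 0, "ay": 0, "az": 0}]'

```text
clock: 12.95
tcp_pos: [0.6181, 0.1048, 0.0455]
orientation: [-0.0, -0.097, 0.995, 0.0]
wrist_force: [0.1, 0.1, -4.3]
finger_gap: 0.0596
```

Emit:
servo_tool --increments '[{"claw": 1, "x": 0, "y": 0, "z": -0.06, "ax": 0, "ay": 0, "az": 0}, {"claw": 1, "x": 0, "y": 0, "z": 0, "ax": 0, "ay": 0, "az": 0}]'

```text
clock: 13.15
tcp_pos: [0.6185, 0.1048, 0.0443]
orientation: [-0.0, -0.097, 0.995, 0.0]
wrist_force: [0.1, -0.0, -4.4]
finger_gap: 0.0593
```

Emit:
servo_tool --increments '[{"claw": 1, "x": 0, "y": 0, "z": -0.06, "ax": 0, "ay": 0, "az": 0}, {"claw": 1, "x": 0, "y": 0, "z": 0, "ax": 0, "ay": 0, "az": 0}]'

```text
clock: 13.35
tcp_pos: [0.6188, 0.1048, 0.0436]
orientation: [0.0, -0.097, 0.995, 0.0]
wrist_force: [-1.6, -0.7, -0.5]
finger_gap: 0.0594
```

```bash
python3 st.py 618.7 104.7 43.4 11.2
```

```text
t 13.35 tcp [618.8 104.8  43.6] yaw -168.87 tilt [0.03 0.  ] q [ 0.04  0.52 -0.11  0.94  0.   -0.15] F [-1.6 -0.7 -0.5] gap 59.4
units [-0.   -0.01 -0.01] az 0.01
```

Emit:
servo_tool --increments '[{"claw": 1, "x": 0, "y": 0, "z": -0.03, "ax": 0, "ay": 0, "az": 0}, {"claw": 1, "x": 0, "y": 0, "z": 0, "ax": 0, "ay": 0, "az": 0}]'

```text
clock: 13.55
tcp_pos: [0.6188, 0.1048, 0.0434]
orientation: [0.001, -0.097, 0.995, -0.0]
wrist_force: [-2.8, 0.3, 4.9]
finger_gap: 0.0594
```

Emit:
servo_tool --increments '[{"claw": 0.3, "x": 0, "y": 0, "z": 0, "ax": 0, "ay": 0, "az": 0}, {"claw": 0, "x": 0, "y": 0, "z": 0, "ax": 0, "ay": 0, "az": 0}, {"claw": 0, "x": 0, "y": 0, "z": 0, "ax": 0, "ay": 0, "az": 0}, {"claw": 0, "x": 0, "y": 0, "z": 0.5, "ax": 0, "ay": 0, "az": 0}, {"claw": 0, "x": 0, "y": 0, "z": 1, "ax": 0, "ay": 0, "az": 0}]'

```text
clock: 14.05
tcp_pos: [0.617, 0.1047, 0.0786]
orientation: [-0.002, -0.097, 0.995, 0.0]
wrist_force: [1.3, 0.1, 0.6]
finger_gap: 0.0857
```

Emit:
servo_tool --increments '[{"claw": 0, "x": 0, "y": 0, "z": 1, "ax": 0, "ay": 0, "az": 0}, {"claw": 0, "x": 0, "y": 0, "z": 1, "ax": 0, "ay": 0, "az": -0.5}, {"claw": 0, "x": 0, "y": -1, "z": 0, "ax": 0, "ay": 0, "az": -1}, {"claw": 0, "x": 0, "y": -1, "z": 0, "ax": 0, "ay": 0, "az": -1}, {"claw": 0, "x": 0, "y": -1, "z": 0, "ax": 0, "ay": 0, "az": -0.8}]'

```text
clock: 14.55
tcp_pos: [0.6192, 0.0292, 0.1312]
orientation: [0.001, 0.135, 0.991, 0.0]
wrist_force: [1.1, 0.5, -0.3]
finger_gap: 0.0856
```

Emit:
servo_tool --increments '[{"claw": 0, "x": 0, "y": -1, "z": 0, "ax": 0, "ay": 0, "az": 0}, {"claw": 0, "x": 0, "y": -1, "z": 0, "ax": 0, "ay": 0, "az": 0}, {"claw": 0, "x": 0, "y": -1, "z": 0, "ax": 0, "ay": 0, "az": 0}, {"claw": 0, "x": 0, "y": -1, "z": 0, "ax": 0, "ay": 0, "az": 0}, {"claw": 0, "x": 0, "y": -1, "z": 0, "ax": 0, "ay": 0, "az": 0}]'

```text
clock: 15.05
tcp_pos: [0.6189, -0.0964, 0.1308]
orientation: [0.001, 0.133, 0.991, -0.0]
wrist_force: [0.3, 0.4, 0.7]
finger_gap: 0.0856
```

```bash
python3 st.py 612.7 -135.3 30.3 -15.2
python3 - <<'E'
from h import *
ims={n:env.read_camera(n) for n in ("top","side")}
for n,t in (("top",None),("side",130)):
    print(n,np.round(lid(n,ims[n],proj(n,[[.617,.105,.078]])[0],.078,thr=t,show=f"pics/d4{n}.png"),1))
cv2.imwrite("pics/d4.png",np.hstack([cv2.imread(f"pics/d4{n}.png") for n in ims]))
E
```

```text
t 15.05 tcp [618.9 -96.4 130.8] yaw 164.72 tilt [ 0.07 -0.01] q [-0.28  0.45  0.01  1.13  0.   -0.02] F [0.3 0.4 0.7] gap 85.6
units [-0.25 -1.56 -4.02] az 0.01
top [618.  105.4 101.4  60.4  11. ]
side [617.3 105.9  99.7  59.   11. ]
```

View pics/d4.png

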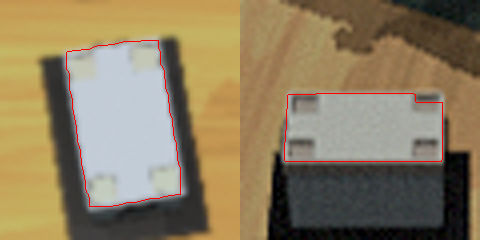

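Emit:
servo_tool --increments '[{"claw": 0, "x": -0.12, "y": -0.78, "z": 0, "ax": 0, "ay": 0, "az": 0}, {"claw": 0, "x": -0.12, "y": -0.78, "z": -0.5, "ax": 0, "ay": 0, "az": 0}, {"claw": 0, "x": 0, "y": 0, "z": -1, "ax": 0, "ay": 0, "az": 0}, {"claw": 0, "x": 0, "y": 0, "z": -1, "ax": 0, "ay": 0, "az": 0}, {"claw": 0, "x": 0, "y": 0, "z": -1, "ax": 0, "ay": 0, "az": 0}]'

```text
clock: 15.65
tcp_pos: [0.613, -0.1338, 0.0423]
orientation: [0.001, 0.133, 0.991, 0.0]
wrist_force: [-0.7, -0.4, 0.6]
finger_gap: 0.0857
```

Emit:
servo_tool --increments '[{"claw": 0, "x": 0, "y": 0, "z": -0.6, "ax": 0, "ay": 0, "az": 0}, {"claw": 1, "x": 0, "y": 0, "z": 0, "ax": 0, "ay": 0, "az": 0}, {"claw": 1, "x": 0, "y": 0, "z": 0, "ax": 0, "ay": 0, "az": 0}, {"claw": 1, "x": 0, "y": 0, "z": 0, "ax": 0, "ay": 0, "az": 0}, {"claw": 1, "x": 0, "y": 0, "z": 0, "ax": 0, "ay": 0, "az": 0}]' --newtons 40

```text
clock: 16.15
tcp_pos: [0.6134, -0.1342, 0.0285]
orientation: [0.001, 0.133, 0.991, -0.0]
wrist_force: [-0.3, 0.6, -0.8]
finger_gap: 0.0584
```

Emit:
servo_tool --increments '[{"claw": 1, "x": 0, "y": 0, "z": 0, "ax": 0, "ay": 0, "az": 0}]'

```text
clock: 16.25
tcp_pos: [0.6134, -0.1343, 0.0283]
orientation: [0.001, 0.133, 0.991, -0.0]
wrist_force: [0.8, 0.9, 0.5]
finger_gap: 0.0585
```

```bash
python3 st.py 509 325.5 100 -15
```

```text
t 16.25 tcp [ 613.4 -134.3   28.3] yaw 164.74 tilt [ 0.11 -0.02] q [-0.34  0.53 -0.12  0.91  0.   -0.08] F [0.8 0.9 0.5] gap 58.5
units [-4.18 18.39  2.87] az 0.03
```

Emit:
servo_tool --increments '[{"claw": 1, "x": 0, "y": 0, "z": 0.3, "ax": 0, "ay": 0, "az": 0}, {"claw": 1, "x": 0, "y": 0, "z": 0.6, "ax": 0, "ay": 0, "az": 0}, {"claw": 1, "x": 0, "y": 0, "z": 1, "ax": 0, "ay": 0, "az": 0}, {"claw": 1, "x": -0.2, "y": 0.4, "z": 1, "ax": 0, "ay": 0, "az": 0}, {"claw": 1, "x": -0.4, "y": 0.8, "z": 1, "ax": 0, "ay": 0, "az": 0}]'

```text
clock: 16.75
tcp_pos: [0.598, -0.1053, 0.1261]
orientation: [0.0, 0.134, 0.991, -0.0]
wrist_force: [-0.3, -0.7, -2.3]
finger_gap: 0.0584
```

Emit:
servo_tool --increments '[{"claw": 1, "x": -0.4, "y": 1, "z": 0.3, "ax": 0, "ay": 0, "az": 0}, {"claw": 1, "x": -0.4, "y": 1, "z": 0, "ax": 0, "ay": 0, "az": 0}, {"claw": 1, "x": -0.4, "y": 1, "z": 0, "ax": 0, "ay": 0, "az": 0}, {"claw": 1, "x": -0.4, "y": 1, "z": 0, "ax": 0, "ay": 0, "az": 0}, {"claw": 1, "x": -0.4, "y": 1, "z": 0, "ax": 0, "ay": 0, "az": 0}]'

```text
clock: 17.25
tcp_pos: [0.547, 0.0216, 0.1329]
orientation: [0.0, 0.133, 0.991, 0.0]
wrist_force: [-0.2, 0.1, -1.9]
finger_gap: 0.0583
```

Emit:
servo_tool --increments '[{"claw": 1, "x": -0.4, "y": 1, "z": 0, "ax": 0, "ay": 0, "az": 0}, {"claw": 1, "x": -0.4, "y": 1, "z": 0, "ax": 0, "ay": 0, "az": 0}, {"claw": 1, "x": -0.4, "y": 1, "z": 0, "ax": 0, "ay": 0, "az": 0}, {"claw": 1, "x": -0.3, "y": 1, "z": 0, "ax": 0, "ay": 0, "az": 0}, {"claw": 1, "x": 0, "y": 1, "z": 0, "ax": 0, "ay": 0, "az": 0}]'

```text
clock: 17.75
tcp_pos: [0.5087, 0.1467, 0.1329]
orientation: [-0.0, 0.133, 0.991, -0.0]
wrist_force: [0.1, 0.4, -2.8]
finger_gap: 0.0586
```

Emit:
servo_tool --increments '[{"claw": 1, "x": 0, "y": 1, "z": 0, "ax": 0, "ay": 0, "az": 0}, {"claw": 1, "x": 0, "y": 1, "z": 0, "ax": 0, "ay": 0, "az": 0}, {"claw": 1, "x": 0, "y": 1, "z": 0, "ax": 0, "ay": 0, "az": 0}, {"claw": 1, "x": 0, "y": 1, "z": 0, "ax": 0, "ay": 0, "az": 0}, {"claw": 1, "x": 0, "y": 0.8, "z": 0, "ax": 0, "ay": 0, "az": 0}]'

```text
clock: 18.25
tcp_pos: [0.5099, 0.2671, 0.1329]
orientation: [0.0, 0.133, 0.991, 0.0]
wrist_force: [0.8, -0.1, -2.0]
finger_gap: 0.0584
```

```bash
python3 st.py 509.5 325.5 73.5 -15
```

```text
t 18.25 tcp [509.9 267.1 132.9] yaw 164.76 tilt [0.02 0.02] q [ 0.34  0.36 -0.13  1.09  0.    0.61] F [ 0.8 -0.1 -2. ] gap 58.4
units [-0.01  2.34 -2.37] az 0.03
```

Run:
```python
from h import *
ims={n:env.read_camera(n) for n in ("top","side")}
a=[]
for n,(x,y) in (("top",(217,220)),("side",(313,282))):
    im=ims[n][:,:,::-1]; a.append(cv2.resize(im[y-38:y+38,x-45:x+45],None,fx=4,fy=4,interpolation=2))
cv2.imwrite("pics/g5.png",np.hstack(a))
```

```text
(no output)
```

View pics/g5.png

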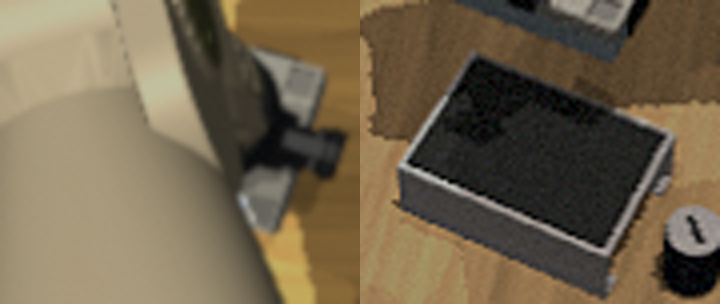

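Run:
```python
from h import *
c=np.array([(675,134),(608,250),(400,165),(472,57)],float); c[:,0]-=360
P=toplane("side",c/4+[268,244]-.375,.047)*1000
print(P.round(1),P.mean(0))
```

```text
[[433.9 303.1  47. ]
 [458.2 384.   47. ]
 [581.1 352.6  47. ]
 [557.8 272.3  47. ]] [507.76033337 327.99173509  47.        ]
```

Emit:
servo_tool --increments '[{"claw": 1, "x": 0, "y": 0.9, "z": 0, "ax": 0, "ay": 0, "az": 0}, {"claw": 1, "x": 0, "y": 0.9, "z": 0, "ax": 0, "ay": 0, "az": 0}, {"claw": 1, "x": 0, "y": 0.5, "z": -0.6, "ax": 0, "ay": 0, "az": 0}, {"claw": 1, "x": 0, "y": 0, "z": -0.8, "ax": 0, "ay": 0, "az": 0}, {"claw": 1, "x": 0, "y": 0, "z": -0.4, "ax": 0, "ay": 0, "az": 0}]'

```text
clock: 18.85
tcp_pos: [0.5087, 0.3223, 0.0847]
orientation: [-0.001, 0.133, 0.991, -0.001]
wrist_force: [-1.4, -0.1, -2.2]
finger_gap: 0.0586
```

Emit:
servo_tool --increments '[{"claw": 1, "x": 0, "y": 0, "z": -0.2, "ax": 0, "ay": 0, "az": 0}, {"claw": 1, "x": 0, "y": 0, "z": 0, "ax": 0, "ay": 0, "az": 0}]'

```text
clock: 19.05
tcp_pos: [0.5095, 0.3224, 0.0812]
orientation: [-0.001, 0.133, 0.991, -0.001]
wrist_force: [-0.2, -0.2, -1.6]
finger_gap: 0.0585
```

```bash
python3 st.py 509.5 325.5 73.4 -15
```

```text
t 19.05 tcp [509.5 322.4  81.2] yaw 164.68 tilt [-0.11 -0.06] q [ 0.43  0.45 -0.13  1.   -0.    0.7 ] F [-0.2 -0.2 -1.6] gap 58.5
units [ 0.    0.13 -0.31] az 0.04
```

Emit:
servo_tool --increments '[{"claw": 1, "x": 0, "y": 0.16, "z": -0.1, "ax": 0, "ay": 0, "az": 0}, {"claw": 1, "x": 0, "y": 0, "z": -0.1, "ax": 0, "ay": 0, "az": 0}, {"claw": 1, "x": 0, "y": 0, "z": -0.06, "ax": 0, "ay": 0, "az": 0}, {"claw": 1, "x": 0, "y": 0, "z": 0, "ax": 0, "ay": 0, "az": 0}]'

```text
clock: 19.45
tcp_pos: [0.5101, 0.3273, 0.0758]
orientation: [0.0, 0.133, 0.991, 0.0]
wrist_force: [-0.2, -0.1, -1.7]
finger_gap: 0.0587
```

Emit:
servo_tool --increments '[{"claw": 1, "x": 0, "y": 0, "z": -0.05, "ax": 0, "ay": 0, "az": 0}, {"claw": 1, "x": 0, "y": 0, "z": 0, "ax": 0, "ay": 0, "az": 0}]'

```text
clock: 19.65
tcp_pos: [0.51, 0.3273, 0.0745]
orientation: [-0.0, 0.133, 0.991, 0.0]
wrist_force: [0.4, 0.8, -2.4]
finger_gap: 0.0584
```

Emit:
servo_tool --increments '[{"claw": 1, "x": 0, "y": 0, "z": -0.05, "ax": 0, "ay": 0, "az": 0}, {"claw": 1, "x": 0, "y": 0, "z": 0, "ax": 0, "ay": 0, "az": 0}]'

```text
clock: 19.85
tcp_pos: [0.5103, 0.3274, 0.0734]
orientation: [0.0, 0.133, 0.991, 0.0]
wrist_force: [-0.2, 0.0, -1.0]
finger_gap: 0.0582
```

Emit:
servo_tool --increments '[{"claw": 1, "x": 0, "y": 0, "z": -0.03, "ax": 0, "ay": 0, "az": 0}, {"claw": 1, "x": 0, "y": 0, "z": 0, "ax": 0, "ay": 0, "az": 0}]'

```text
clock: 20.05
tcp_pos: [0.5103, 0.3274, 0.0733]
orientation: [0.0, 0.133, 0.991, 0.0]
wrist_force: [-1.6, -0.7, 3.7]
finger_gap: 0.0584
```

Emit:
servo_tool --increments '[{"claw": 0.3, "x": 0, "y": 0, "z": 0, "ax": 0, "ay": 0, "az": 0}, {"claw": 0, "x": 0, "y": 0, "z": 0, "ax": 0, "ay": 0, "az": 0}, {"claw": 0, "x": 0, "y": 0, "z": 0, "ax": 0, "ay": 0, "az": 0}, {"claw": 0, "x": 0, "y": 0, "z": 0.5, "ax": 0, "ay": 0, "az": 0}, {"claw": 0, "x": 0, "y": 0, "z": 1, "ax": 0, "ay": 0, "az": 0}]'

```text
clock: 20.55
tcp_pos: [0.5086, 0.3266, 0.1089]
orientation: [-0.002, 0.133, 0.991, -0.001]
wrist_force: [-0.3, -0.6, 0.7]
finger_gap: 0.0853
```

Emit:
servo_tool --increments '[{"claw": 0, "x": 0, "y": 0, "z": 1, "ax": 0, "ay": 0, "az": 0}, {"claw": 0, "x": 0, "y": -1, "z": 0.5, "ax": 0, "ay": 0, "az": 0.4}, {"claw": 0, "x": 0, "y": -1, "z": 0, "ax": 0, "ay": 0, "az": 0.4}, {"claw": 0, "x": 0, "y": -1, "z": 0, "ax": 0, "ay": 0, "az": 0.4}, {"claw": 0, "x": 0, "y": -1, "z": 0, "ax": 0, "ay": 0, "az": 0.4}]'

```text
clock: 21.05
tcp_pos: [0.5103, 0.2266, 0.1487]
orientation: [0.001, 0.02, 1.0, 0.0]
wrist_force: [-0.2, -0.2, 0.4]
finger_gap: 0.0856
```

Emit:
servo_tool --increments '[{"claw": 0, "x": 0, "y": -1, "z": 0, "ax": 0, "ay": 0, "az": 0.4}, {"claw": 0, "x": 0, "y": -1, "z": 0, "ax": 0, "ay": 0, "az": 0.4}, {"claw": 0, "x": 0, "y": -1, "z": 0, "ax": 0, "ay": 0, "az": 0.4}, {"claw": 0, "x": 0, "y": -1, "z": 0, "ax": 0, "ay": 0, "az": 0.5}, {"claw": 0, "x": 0, "y": -1, "z": 0, "ax": 0, "ay": 0, "az": 0}]'

```text
clock: 21.55
tcp_pos: [0.5103, 0.1013, 0.1485]
orientation: [0.001, -0.098, 0.995, 0.0]
wrist_force: [0.6, -0.5, 0.0]
finger_gap: 0.0855
```

Emit:
servo_tool --increments '[{"claw": 0, "x": -0.1, "y": -1, "z": 0, "ax": 0, "ay": 0, "az": 0}, {"claw": 0, "x": -0.1, "y": -1, "z": 0, "ax": 0, "ay": 0, "az": 0}, {"claw": 0, "x": -0.1, "y": -1, "z": 0, "ax": 0, "ay": 0, "az": 0}, {"claw": 0, "x": -0.1, "y": -1, "z": 0, "ax": 0, "ay": 0, "az": 0}, {"claw": 0, "x": -0.1, "y": -1, "z": 0, "ax": 0, "ay": 0, "az": 0}]'

```text
clock: 22.05
tcp_pos: [0.4977, -0.0238, 0.1485]
orientation: [0.001, -0.097, 0.995, -0.0]
wrist_force: [0.6, -1.2, 0.1]
finger_gap: 0.0855
```

Emit:
servo_tool --increments '[{"claw": 0, "x": -0.1, "y": -1, "z": 0, "ax": 0, "ay": 0, "az": 0}, {"claw": 0, "x": -0.1, "y": -1, "z": 0, "ax": 0, "ay": 0, "az": 0}, {"claw": 0, "x": -0.1, "y": -1, "z": 0, "ax": 0, "ay": 0, "az": 0}, {"claw": 0, "x": -0.1, "y": -1, "z": 0, "ax": 0, "ay": 0, "az": 0}, {"claw": 0, "x": -0.1, "y": -1, "z": 0, "ax": 0, "ay": 0, "az": 0}]'

```text
clock: 22.55
tcp_pos: [0.4852, -0.1488, 0.1486]
orientation: [0.001, -0.097, 0.995, -0.0]
wrist_force: [1.2, 0.4, 1.4]
finger_gap: 0.0853
```

Emit:
servo_tool --increments '[{"claw": 0, "x": -0.1, "y": -1, "z": 0, "ax": 0, "ay": 0, "az": 0}, {"claw": 0, "x": -0.1, "y": -1, "z": 0, "ax": 0, "ay": 0, "az": 0}, {"claw": 0, "x": -0.1, "y": -1, "z": 0, "ax": 0, "ay": 0, "az": 0}, {"claw": 0, "x": -0.1, "y": -1, "z": 0, "ax": 0, "ay": 0, "az": 0}, {"claw": 0, "x": 0, "y": -0.5, "z": 0, "ax": 0, "ay": 0, "az": 0}]'

```text
clock: 23.05
tcp_pos: [0.4752, -0.2622, 0.1484]
orientation: [0.0, -0.096, 0.995, -0.001]
wrist_force: [0.4, -0.2, -0.2]
finger_gap: 0.0855
```

```bash
python3 st.py 476 -315.5 28 11.4
python3 - <<'E'
from h import *
ims={n:env.read_camera(n) for n in ("top","side")}
for nm,p in (("shallow",[.509,.327,.087]),("deep",[.617,.105,.078]),("mid",[.476,-.315,.054])):
  for n,t in (("top",None),("side",130)):
    try: print(nm,n,np.round(lid(n,ims[n],proj(n,[p])[0],p[2],thr=t,rad=26,show=f"pics/{nm}{n}6.png"),1))
    except Exception as e: print(nm,n,e)
for n in ims: cv2.imwrite(f"pics/{n}6.png",ims[n][:,:,::-1])
E
```

```text
t 23.05 tcp [ 475.2 -262.2  148.4] yaw -168.98 tilt [ 0.06 -0.06] q [-0.65  0.29 -0.19  1.09 -0.   -0.84] F [ 0.4 -0.2 -0.2] gap 85.5
units [ 0.03 -2.13 -4.82] az 0.05
shallow top [510.8 329.6 102.8  64.4 -15.2]
shallow side [509.6 327.8 101.5  61.1 -15.1]
deep top [617.9 105.3 101.5  60.6  10.7]
deep side [617.3 105.9  99.7  59.1  11. ]
mid top [ 443.3 -318.7   57.7   39.6  -88.9]
mid side [ 458.8 -318.7   63.8   57.8   11.4]
```

View pics/side6.png

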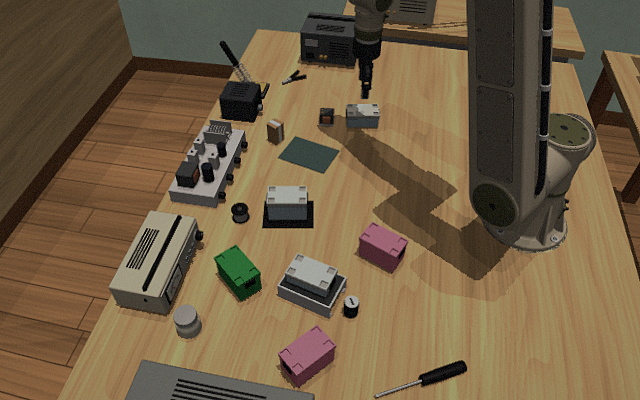

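Emit:
servo_tool --increments '[{"claw": 0, "x": 0.02, "y": -1, "z": 0, "ax": 0, "ay": 0, "az": 0.05}, {"claw": 0, "x": 0.02, "y": -1, "z": 0, "ax": 0, "ay": 0, "az": 0}, {"claw": 0, "x": 0, "y": -0.13, "z": -0.6, "ax": 0, "ay": 0, "az": 0}, {"claw": 0, "x": 0, "y": 0, "z": -1, "ax": 0, "ay": 0, "az": 0}, {"claw": 0, "x": 0, "y": 0, "z": -1, "ax": 0, "ay": 0, "az": 0}]'

```text
clock: 23.65
tcp_pos: [0.4767, -0.3127, 0.0825]
orientation: [0.001, -0.101, 0.995, -0.0]
wrist_force: [0.1, -0.4, -0.5]
finger_gap: 0.0857
```

```bash
python3 st.py 476.2 -315.5 30 11.4
```

```text
t 23.65 tcp [ 476.7 -312.7   82.5] yaw -168.43 tilt [ 0.06 -0.01] q [-0.72  0.39 -0.22  0.97  0.   -0.92] F [ 0.1 -0.4 -0.5] gap 85.7
units [-0.02 -0.11 -2.1 ] az -0.02
```

Emit:
servo_tool --increments '[{"claw": 0, "x": -0.01, "y": -0.09, "z": -1, "ax": 0, "ay": 0, "az": 0}, {"claw": 0, "x": 0, "y": 0, "z": -0.9, "ax": 0, "ay": 0, "az": 0}, {"claw": 0, "x": 0, "y": 0, "z": -0.2, "ax": 0, "ay": 0, "az": 0}, {"claw": 1, "x": 0, "y": 0, "z": 0, "ax": 0, "ay": 0, "az": 0}, {"claw": 1, "x": 0, "y": 0, "z": 0, "ax": 0, "ay": 0, "az": 0}]' --newtons 40

```text
clock: 24.15
tcp_pos: [0.4767, -0.3157, 0.0313]
orientation: [0.001, -0.101, 0.995, -0.0]
wrist_force: [-1.5, 1.5, 20.1]
finger_gap: 0.0593
```

Emit:
servo_tool --increments '[{"claw": 1, "x": 0, "y": 0, "z": 0, "ax": 0, "ay": 0, "az": 0}, {"claw": 1, "x": 0, "y": 0, "z": 0, "ax": 0, "ay": 0, "az": 0}, {"claw": 1, "x": 0, "y": 0, "z": 0, "ax": 0, "ay": 0, "az": 0}]'

```text
clock: 24.45
tcp_pos: [0.4768, -0.316, 0.0314]
orientation: [0.001, -0.101, 0.995, -0.0]
wrist_force: [0.3, 3.1, 5.4]
finger_gap: 0.0589
```

```bash
python3 st.py 618.9 104.8 150 11.1
python3 - <<'E'
from h import *
im=env.read_camera("side"); print(np.round(lid("side",im,proj("side",[[.476,-.315,.054]])[0],.054,thr=130,rad=26,show="pics/m7.png"),1))
E
```

```text
t 24.45 tcp [ 476.8 -316.    31.4] yaw -168.46 tilt [ 0.13 -0.04] q [-0.73  0.44 -0.28  0.85  0.   -0.93] F [0.3 3.1 5.4] gap 58.9
units [ 5.68 16.83  4.75] az -0.05
[ 438.2 -326.    27.    17.2  -83.7]
```

View pics/m7.png

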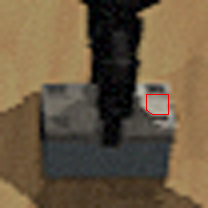

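Emit:
servo_tool --increments '[{"claw": 1, "x": 0, "y": 0, "z": 0.3, "ax": 0, "ay": 0, "az": 0}, {"claw": 1, "x": 0, "y": 0, "z": 0.6, "ax": 0, "ay": 0, "az": 0}, {"claw": 1, "x": 0, "y": 0.2, "z": 1, "ax": 0, "ay": 0, "az": 0}, {"claw": 1, "x": 0.1, "y": 0.5, "z": 1, "ax": 0, "ay": 0, "az": 0}, {"claw": 1, "x": 0.3, "y": 0.8, "z": 1, "ax": 0, "ay": 0, "az": 0}]'

```text
clock: 25.0
tcp_pos: [0.4848, -0.2786, 0.1281]
orientation: [-0.001, -0.099, 0.995, 0.0]
wrist_force: [1.4, -0.2, -2.7]
finger_gap: 0.0588
```

Emit:
servo_tool --increments '[{"claw": 1, "x": 0.35, "y": 1, "z": 0.8, "ax": 0, "ay": 0, "az": 0}, {"claw": 1, "x": 0.35, "y": 1, "z": 0.3, "ax": 0, "ay": 0, "az": 0}, {"claw": 1, "x": 0.35, "y": 1, "z": 0, "ax": 0, "ay": 0, "az": 0}, {"claw": 1, "x": 0.35, "y": 1, "z": 0, "ax": 0, "ay": 0, "az": 0}, {"claw": 1, "x": 0.35, "y": 1, "z": 0, "ax": 0, "ay": 0, "az": 0}]'

```text
clock: 25.5
tcp_pos: [0.5293, -0.1523, 0.155]
orientation: [-0.0, -0.1, 0.995, -0.0]
wrist_force: [-0.4, -0.5, -3.4]
finger_gap: 0.059
```

Emit:
servo_tool --increments '[{"claw": 1, "x": 0.35, "y": 1, "z": 0, "ax": 0, "ay": 0, "az": 0}, {"claw": 1, "x": 0.35, "y": 1, "z": 0, "ax": 0, "ay": 0, "az": 0}, {"claw": 1, "x": 0.35, "y": 1, "z": 0, "ax": 0, "ay": 0, "az": 0}, {"claw": 1, "x": 0.35, "y": 1, "z": 0, "ax": 0, "ay": 0, "az": 0}, {"claw": 1, "x": 0.35, "y": 1, "z": 0, "ax": 0, "ay": 0, "az": 0}]'

```text
clock: 26.0
tcp_pos: [0.573, -0.0274, 0.1548]
orientation: [-0.001, -0.1, 0.995, -0.0]
wrist_force: [-0.2, 0.3, -3.8]
finger_gap: 0.0589
```

```bash
python3 st.py 618.3 104.8 105 11.15
```

```text
t 26.0 tcp [573.  -27.4 154.8] yaw -168.49 tilt [-0.08 -0.02] q [-0.19  0.34 -0.09  1.14 -0.   -0.39] F [-0.2  0.3 -3.8] gap 58.9
units [ 1.81  5.29 -1.99] az -0.04
```

Emit:
servo_tool --increments '[{"claw": 1, "x": 0.35, "y": 1, "z": 0, "ax": 0, "ay": 0, "az": -0.04}, {"claw": 1, "x": 0.35, "y": 1, "z": 0, "ax": 0, "ay": 0, "az": 0}, {"claw": 1, "x": 0.35, "y": 1, "z": 0, "ax": 0, "ay": 0, "az": 0}, {"claw": 1, "x": 0.3, "y": 0.9, "z": 0, "ax": 0, "ay": 0, "az": 0}, {"claw": 1, "x": 0.26, "y": 0.7, "z": 0, "ax": 0, "ay": 0, "az": 0}]'

```text
clock: 26.5
tcp_pos: [0.6134, 0.0879, 0.1546]
orientation: [-0.001, -0.098, 0.995, -0.0]
wrist_force: [-0.3, -0.3, -2.8]
finger_gap: 0.059
```

Emit:
servo_tool --increments '[{"claw": 1, "x": 0.2, "y": 0.5, "z": -0.2, "ax": 0, "ay": 0, "az": 0}, {"claw": 1, "x": 0, "y": 0.16, "z": -0.5, "ax": 0, "ay": 0, "az": 0}, {"claw": 1, "x": 0, "y": 0, "z": -0.5, "ax": 0, "ay": 0, "az": 0}, {"claw": 1, "x": 0, "y": 0, "z": -0.3, "ax": 0, "ay": 0, "az": 0}, {"claw": 1, "x": 0, "y": 0, "z": 0, "ax": 0, "ay": 0, "az": 0}]'

```text
clock: 27.0
tcp_pos: [0.6168, 0.1023, 0.1151]
orientation: [-0.002, -0.097, 0.995, 0.0]
wrist_force: [0.1, -0.4, -2.7]
finger_gap: 0.0592
```

Emit:
servo_tool --increments '[{"claw": 1, "x": 0, "y": 0, "z": 0, "ax": 0, "ay": 0, "az": 0}, {"claw": 1, "x": 0, "y": 0, "z": 0, "ax": 0, "ay": 0, "az": 0}]'

```text
clock: 27.2
tcp_pos: [0.619, 0.1027, 0.1181]
orientation: [0.0, -0.097, 0.995, -0.0]
wrist_force: [-0.8, 0.4, -3.4]
finger_gap: 0.0588
```

```bash
python3 st.py 618.3 104.8 105 11.15
```

```text
t 27.2 tcp [619.  102.7 118.1] yaw -168.84 tilt [0.05 0.  ] q [ 0.04  0.46 -0.    1.1  -0.   -0.16] F [-0.8  0.4 -3.4] gap 58.8
units [-0.03  0.08 -0.52] az -0.0
```

Emit:
servo_tool --increments '[{"claw": 1, "x": -0.02, "y": 0.08, "z": -0.15, "ax": 0, "ay": 0, "az": 0}, {"claw": 1, "x": 0, "y": 0, "z": 0, "ax": 0, "ay": 0, "az": 0}, {"claw": 1, "x": 0, "y": 0, "z": 0, "ax": 0, "ay": 0, "az": 0}]'

```text
clock: 27.5
tcp_pos: [0.618, 0.1054, 0.1139]
orientation: [0.0, -0.098, 0.995, 0.0]
wrist_force: [0.3, -0.1, -3.5]
finger_gap: 0.0589
```

```bash
python3 st.py 618.3 104.8 105 11.15
python3 - <<'E'
from h import *
ims={n:env.read_camera(n) for n in ("side",)}
a=[]
for n,(x,y) in (("side",(288,195)),):
    im=ims[n][:,:,::-1]; a.append(cv2.resize(im[y-45:y+45,x-50:x+50],None,fx=7,fy=7,interpolation=2))
cv2.imwrite("pics/g8.png",np.hstack(a))
E
```

```text
t 27.5 tcp [618.  105.4 113.9] yaw -168.79 tilt [0. 0.] q [ 0.04  0.46 -0.01  1.09  0.   -0.15] F [ 0.3 -0.1 -3.5] gap 58.9
units [ 0.01 -0.02 -0.35] az -0.01
```

View pics/g8.png

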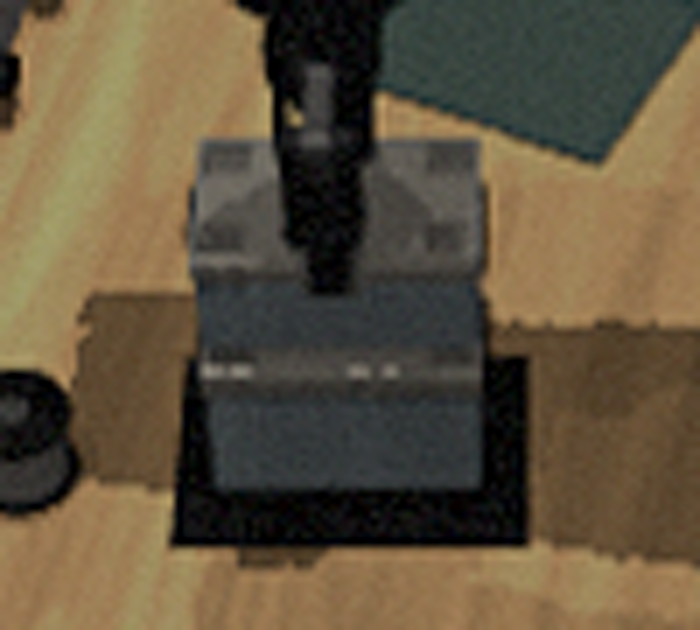

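Emit:
servo_tool --increments '[{"claw": 1, "x": 0.01, "y": -0.02, "z": -0.1, "ax": 0, "ay": 0, "az": 0}, {"claw": 1, "x": 0, "y": 0, "z": -0.08, "ax": 0, "ay": 0, "az": 0}, {"claw": 1, "x": 0, "y": 0, "z": -0.06, "ax": 0, "ay": 0, "az": 0}, {"claw": 1, "x": 0, "y": 0, "z": 0, "ax": 0, "ay": 0, "az": 0}]'

```text
clock: 27.95
tcp_pos: [0.6181, 0.1048, 0.1073]
orientation: [-0.0, -0.098, 0.995, 0.0]
wrist_force: [0.3, 0.0, -3.4]
finger_gap: 0.0591
```

Emit:
servo_tool --increments '[{"claw": 1, "x": 0, "y": 0, "z": -0.06, "ax": 0, "ay": 0, "az": 0}, {"claw": 1, "x": 0, "y": 0, "z": 0, "ax": 0, "ay": 0, "az": 0}]'

```text
clock: 28.15
tcp_pos: [0.6182, 0.1048, 0.1061]
orientation: [-0.0, -0.098, 0.995, 0.0]
wrist_force: [-0.5, -0.3, -2.2]
finger_gap: 0.0593
```

Emit:
servo_tool --increments '[{"claw": 1, "x": 0, "y": 0, "z": -0.05, "ax": 0, "ay": 0, "az": 0}, {"claw": 1, "x": 0, "y": 0, "z": 0, "ax": 0, "ay": 0, "az": 0}]'

```text
clock: 28.35
tcp_pos: [0.6185, 0.1048, 0.105]
orientation: [0.0, -0.098, 0.995, 0.0]
wrist_force: [0.0, 0.4, -3.1]
finger_gap: 0.0588
```

```bash
python3 st.py 618.3 104.8 105 11.15
```

```text
t 28.35 tcp [618.5 104.8 105. ] yaw -168.8 tilt [0.01 0.  ] q [ 0.04  0.47 -0.02  1.08  0.   -0.16] F [ 0.   0.4 -3.1] gap 58.8
units [-0.01  0.   -0.  ] az -0.01
```

Below lid-rim level with no contact, so the feet are inside the recesses.

Emit:
servo_tool --increments '[{"claw": 1, "x": 0, "y": 0, "z": -0.03, "ax": 0, "ay": 0, "az": 0}, {"claw": 1, "x": 0, "y": 0, "z": 0, "ax": 0, "ay": 0, "az": 0}]'

```text
clock: 28.55
tcp_pos: [0.6186, 0.1048, 0.1048]
orientation: [0.0, -0.098, 0.995, 0.0]
wrist_force: [-0.4, 1.1, 0.1]
finger_gap: 0.0593
```

Emit:
servo_tool --increments '[{"claw": 1, "x": 0, "y": 0, "z": -0.03, "ax": 0, "ay": 0, "az": 0}, {"claw": 1, "x": 0, "y": 0, "z": 0, "ax": 0, "ay": 0, "az": 0}]'

```text
clock: 28.75
tcp_pos: [0.6187, 0.1048, 0.1046]
orientation: [0.001, -0.098, 0.995, -0.0]
wrist_force: [-2.2, 0.1, 4.3]
finger_gap: 0.0594
```

Seated at 104.7, as predicted (104.9). Releasing and retreating.

Emit:
servo_tool --increments '[{"claw": 0.3, "x": 0, "y": 0, "z": 0, "ax": 0, "ay": 0, "az": 0}, {"claw": 0, "x": 0, "y": 0, "z": 0, "ax": 0, "ay": 0, "az": 0}, {"claw": 0, "x": 0, "y": 0, "z": 0, "ax": 0, "ay": 0, "az": 0}, {"claw": 0, "x": 0, "y": 0, "z": 0.5, "ax": 0, "ay": 0, "az": 0}, {"claw": 0, "x": 0, "y": 0, "z": 1, "ax": 0, "ay": 0, "az": 0}]'

```text
clock: 29.25
tcp_pos: [0.6167, 0.1047, 0.1396]
orientation: [-0.002, -0.098, 0.995, 0.0]
wrist_force: [-0.5, 0.1, -0.2]
finger_gap: 0.0854
```

Emit:
servo_tool --increments '[{"claw": 0, "x": 0, "y": 0, "z": 1, "ax": 0, "ay": 0, "az": 0}, {"claw": 0, "x": 0, "y": -0.3, "z": 1, "ax": 0, "ay": 0, "az": 0}, {"claw": 0, "x": -0.2, "y": -1, "z": 0, "ax": 0, "ay": 0, "az": 0}, {"claw": 0, "x": -0.2, "y": -1, "z": 0, "ax": 0, "ay": 0, "az": 0}, {"claw": 0, "x": -0.2, "y": -1, "z": 0, "ax": 0, "ay": 0, "az": 0}]'

```text
clock: 29.75
tcp_pos: [0.6035, 0.0217, 0.1922]
orientation: [0.001, -0.098, 0.995, -0.0]
wrist_force: [0.6, 0.4, 0.5]
finger_gap: 0.0851
```

Emit:
servo_tool --increments '[{"claw": 0, "x": -0.2, "y": -1, "z": 0, "ax": 0, "ay": 0, "az": 0}, {"claw": 0, "x": -0.2, "y": -1, "z": 0, "ax": 0, "ay": 0, "az": 0}, {"claw": 0, "x": -0.2, "y": -1, "z": 0, "ax": 0, "ay": 0, "az": 0}, {"claw": 0, "x": -0.2, "y": -1, "z": 0, "ax": 0, "ay": 0, "az": 0}, {"claw": 0, "x": -0.2, "y": -1, "z": 0, "ax": 0, "ay": 0, "az": 0}]'

```text
clock: 30.25
tcp_pos: [0.5782, -0.1038, 0.1919]
orientation: [0.0, -0.098, 0.995, -0.0]
wrist_force: [0.2, -0.1, 0.3]
finger_gap: 0.0858
```

Emit:
servo_tool --increments '[{"claw": 0, "x": -0.2, "y": -1, "z": 0, "ax": 0, "ay": 0, "az": 0}, {"claw": 0, "x": -0.2, "y": -1, "z": 0, "ax": 0, "ay": 0, "az": 0}, {"claw": 0, "x": 0, "y": 0, "z": 0, "ax": 0, "ay": 0, "az": 0}]'

```text
clock: 30.55
tcp_pos: [0.5681, -0.1556, 0.1918]
orientation: [0.0, -0.096, 0.995, -0.001]
wrist_force: [-0.1, -0.2, -0.2]
finger_gap: 0.0852
```

```bash
python3 st.py
python3 - <<'E'
from h import *
ims={n:env.read_camera(n) for n in ("top","side")}
for nm,p in (("shallow",[.509,.327,.087]),("mid",[.617,.105,.1275])):
  for n,t in (("top",None),("side",130)):
    print(nm,n,np.round(lid(n,ims[n],proj(n,[p])[0],p[2],thr=t,rad=30,show=f"pics/{nm}{n}9.png"),1))
for n in ims: cv2.imwrite(f"pics/{n}9.png",ims[n][:,:,::-1])
x,y=270,235
cv2.imwrite("pics/z9.png",np.hstack([cv2.resize(ims["side"][170:320,200:360,::-1],None,fx=3,fy=3,interpolation=2),cv2.resize(ims["top"][120:270,180:290,::-1],None,fx=3,fy=3,interpolation=2)]))
E
```

```text
t 30.55 tcp [ 568.1 -155.6  191.8] yaw -169.0 tilt [ 0.04 -0.06] q [-0.4   0.35  0.01  1.23 -0.   -0.6 ] F [-0.1 -0.2 -0.2] gap 85.2
shallow top [510.7 329.7 102.4  64.5 -15. ]
shallow side [509.1 327.9 102.6  60.8 -15.2]
mid top [618.1 105.6 101.8  61.1  11.1]
mid side [618.  105.9  99.1  58.9  11. ]
```

View pics/z9.png

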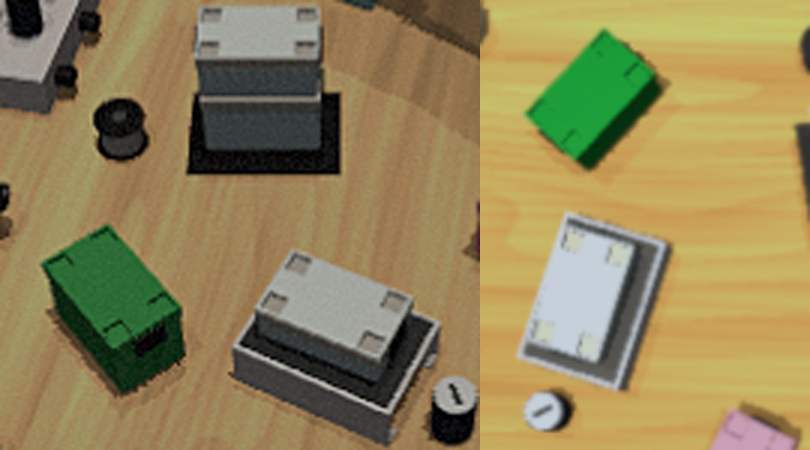

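View pics/top9.png

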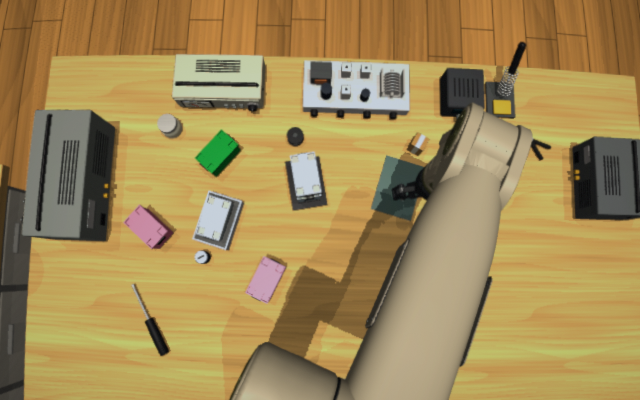

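```bash
python3 -c "
from workcell import env
print(env.hand_in())"
```

```text
the job is handed in; nothing more can be done
None
```

The job is handed in after about 31 s of robot time. The shallow box is on the stand, the deep box is seated on the base plate, and the middle box is stacked on its lid. I parked the shallow box on the mat while the other two swapped.

**Last camera checks**
- **Deep box:** its centre is about (617.6, 105.6) mm, against (616.7, 105.2) measured for the base plate. It touched down at the recess-floor height worked out beforehand (43.6 against 43.4 mm), so its feet are in the recesses.
- **Middle box:** its centre is about (618.0, 105.7) mm, within about 0.5 mm of the deep box and at the same angle to about 0.1°. It seated at 104.7 mm against 104.9 mm expected.
- **Shallow box:** its centre is about (510, 328.5) mm, against a stand centre of about (508.5, 326). It is turned −15°, the same as the stand.
- **Loose parts:** the reel, capacitor and carton look unmoved in the final picture. The arm hid the transformer in the last top view, but it stood in place in the earlier side picture at 23 s. The arm is clear of everything.

**Disagreements:**
- The two cameras differ by up to about 2 mm on the shallow box. The top-camera outline there came out slightly too wide (64 instead of 60 mm), probably because it picked up some of the stand rim. That is well inside the 15 mm limit.
- The two views of the stand itself also put its centre about 4 mm apart in y.

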